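# Hang the ink pail on the roller rack

### The job

Put the small ink pail away on the rack: swing its folded-down wire bail fully upright while the pail stands level on the bench, then lift the pail by the bail's hand grip and hang it on the rack's empty double hook, grip square across both prongs, down in their dip and midway between them, the pail hanging straight and still. Let go and back away; do not tip the pail over, and leave the ink tin, jar, ink knife and the hand roller on the other hook as they are.

Things in the scene. Friction and masses are not known exactly. Their poses are not given: they have to be found in the camera images.
- pail: Open empty round metal pail, the only vessel with a bail: 84 mm across at the foot, 92 at the rim (96 over the bead), 90 tall, 0.3 to 0.5 kg, standing on the bench. Origin: centre of its underside, z up. The bail turns on two ears, 80 mm above the origin, on the pail's y axis at +-54 mm, and lies folded over to the pail's own +x side.
- bail (a joint): Angle of the pail's steel wire bail (4 mm wire, 114 mm wide, 92 mm from ear axis to centre line of the hand grip), turning about the pail's y axis. 0 = upright, grip 172 mm above the pail's foot; positive = folded towards the pail's +x, 1.57 = level. Range -1.8 to 1.8, starts at 1.4 to 1.7. Slightly stiff (0.03 N m): it stays where it is left.
- bail_grip: Straight black plastic hand grip in the middle of the bail, a cylinder 84 mm long, 14 mm across. Origin at its centre, y axis along it (parallel to the pail's y). It spins freely on the wire (its x and z axes mean nothing), so it can be pinched from above and carried round as the bail turns. Folded down it stands about 36 mm clear of the pail's side.
- rack: Fixed grey steel T-shaped rack. Origin on the bench under the top bar, at the empty hook. Bar 20 x 22 mm, centre 222 mm up, along y from -73 to 273 mm; 25 mm post at y = 100; base plate 10 mm thick, x -105 to 65, y 0 to 200. Two double hooks point to the rack's -x, roughly towards the robot: the one at y = 0 is empty, that at y = 200 holds a hand roller, its handle up to 345 mm.
- hook_seat (a point): Where the hand grip's centre lies when the pail hangs properly: 223 mm up, at rack x -75, y 0 mm, axes as the rack's, grip along y. The empty hook is two 8 mm steel prongs at rack y = -30 and +30 mm (52 mm open between) that reach to x = -112; both dip at x -67 to -83 (top 216 mm up) and end upturned, 250 mm up. The hung pail's foot is about 51 mm above the bench.
- ink_roller (a joint): Swing of the ink hand roller (97 mm wide frame, black roller below, turned wooden handle up) that hangs on the rack's other hook; 0 = hanging straight. To be left alone.
- ink_tin: Lidded round steel ink tin with a paper label and no bail, 94 mm across, 76 mm tall; origin at the centre of its underside. Bystander.
- jar: Small closed jar, 60 mm across, 75 mm tall; origin at the centre of its underside. Bystander.
- ink_knife: Ink knife, 220 mm long, straight steel blade and wooden handle, lying on the mixing slab, a fixed 200 x 240 x 12 mm marble slab; origin under its middle. Bystander.
Things that resemble listed ones, but are neither listed nor needed, are in the scene too. Several things have the shape of the pail; the one meant has the colours described above.

How it is judged:
By the outcome, as a careful person would: the job done as asked, in the order asked, and still so for the second after the job is handed in, with the robot touching nothing.
It also fails if it takes over 72 s, if anything falls off the work surface, if the arm or the gripper's body presses on something with over 40 N, if the wrist force passes 120 N, or if a joint passes its speed limit or range.

### The arm

A 7-joint arm with a two-finger parallel gripper is mounted at the origin on the work surface. World frame = base frame: x ahead of the robot, y to its left, z up, the work surface at z = 0. Lengths are in m, angles in rad, forces in N, time in s.
With the tool pointing down it reaches from about 0.35 to 0.9 m from the base axis. Payload 7.2 kg.
Tool frame: the origin (TCP) lies at the very end of the fingers, on their centre line; the grasp point (between the pads) lies 19 mm behind it; z points along the fingers, y is the line along which they close (so a half turn about z gives the same grasp; the last joint's range is limited). The gripper opens to 88 mm and grips with 3 to 60 N. Pads are 20 mm wide; open, the fingers measure 115 mm over their backs; the gripper's body (75 mm by 178 mm) begins 61 mm behind the grasp point.
Start: joints at [1.145, 0.411, -0.013, 1.596, 0.006, 1.134, -0.082], TCP at [0.219, -0.585, 0.198] pointing down, gripper open.
Joint ranges: [-2.95, 2.95], [-0.29, 1.99], [-1.47, 1.44], [0.14, 2.54], [-1.03, 4.17], [0.13, 1.85], [-2.86, 2.86]. Speed limits (rad/s): [2.39, 2.39, 3.01, 3.01, 3.14, 3.14, 3.14].

### API

Orientations are given as a rotation vector (axis times angle).
In Python, from plant import * gives the robot as it stands.
- The arm moves only by the shell command python3 -m creep 'ROWS' [FORCE]. ROWS is JSON, a list of rows, each an object with "twist": the turn, a rotation vector about the tool's x, y, z in degrees, a list of three; "offset": the shift along the tool's x, y, z in mm, a list of three; "grip": the gripper's target within -1 to 1 (shut at 1, half-way at 0, fully open at -1). A call has 1 to 12 rows; each row is the pose to reach, as a shift and turn from the pose commanded when the call began, along the tool's axes at that moment; what a row does not reach only later rows make up. A row lasts 1/12 s, in which the tool goes at most 41.7 mm and 7.16 degrees, less where a joint would pass 70% of its speed; a pose out of reach is approached as far as the arm can. A call with a gripper value outside its range is refused whole. The fingers move at their own pace and stop on an object; FORCE is the grip in N (left out, the last holds). Time passes only in rows, so rows that repeat a pose let the fingers close. It gives the time, the measured TCP pose, the force, the opening and the grip force at its end, in the units of the state.
- state(): the state, without advancing time (a new reading comes with each control period).
- grab_frame(name): name is "scene" or "top"; returns (picture, depth): 480x640x3 uint8, blue, green, red; 480x640 float32, m along the optical axis (not along the pixel's ray), 0 where there is no reading.
- calibration(name): a dict with "mtx" (3x3 intrinsics, pixels), "k1" (the pictures are not rectified: a ray, as slopes to the right and down, at radius r is drawn at 1 + k1 r^2 times it, then the intrinsics apply), "R" (3x3) and "t" (3): a world point X has camera coordinates R X + t. Camera axes: x right, y down, z forward; pixel columns grow to the right and rows downward; lengths in m; the calibration is good to about 2 mm. A picture is of the moment at which its call begins. calibration takes no time and is no camera call.
- finish_job(): hands the job in; it is judged then, once.
The state is a dict: "clock": time; "joints": joint angles; "qvel": joint speeds; "joint_torque": joint torques, N m; "eef_pos": TCP position; "orientation": TCP orientation; "force": force on the tool from outside, world axes, zero at the start; "ft_torque": the same for the moment, N m; "opening": finger opening in m; "grasp_force": force on a finger pad.
Only numpy, scipy, OpenCV 4.12 (cv2) and the standard library are available. Lean on these libraries where they do the work, as an engineer would, in place of code of your own. Each camera call takes 0.05 s, during which the arm holds its last target. There are 200 camera calls.

## Working session

There is one attempt and no reset: what is moved stays moved. The work goes in short steps, Python scripts to look and compute and a shell command to move; the robot and the scene stay as the last step left them, time stands still between calls to the robot, and variables do not carry over. Pictures are saved under pics/ and viewed, at most 10 in all, crops included, and the job is handed in when it is done.

```bash
mkdir -p pics; ls; python3 - <<'E'
from plant import *
import cv2,numpy as np
for n in("scene","top"):
    p,d=grab_frame(n); cv2.imwrite(f"pics/{n}0.png",p); np.save(f"{n}0.npy",d)
    c=calibration(n); print(n,c)
print(state())
E
```

```text
pics
scene {'mtx': array([[483.14125783,   0.        , 313.4819797 ],
       [  0.        , 483.14125783, 234.79396266],
       [  0.        ,   0.        ,   1.        ]]), 'k1': -0.00683220456605159, 'R': array([[-4.81382155e-01,  8.76510821e-01, -3.97454544e-05],
       [ 7.46171529e-01,  4.09775665e-01, -5.24701776e-01],
       [-4.59890498e-01, -2.52611729e-01, -8.51286112e-01]]), 't': array([ 0.22283823, -0.36252848,  1.39561478])}
top {'mtx': array([[616.02554383,   0.        , 317.32078164],
       [  0.        , 616.02554383, 247.38852507],
       [  0.        ,   0.        ,   1.        ]]), 'k1': 0.04197777795325935, 'R': array([[ 0.01393124, -0.99989327,  0.00440215],
       [-0.99367821, -0.01433487, -0.11134691],
       [ 0.11139813, -0.00282312, -0.99377185]]), 't': array([0.04851025, 0.54474507, 1.6925396 ])}
{'clock': 0.1, 'joints': array([ 1.1447929 ,  0.41181238, -0.01269977,  1.59692464,  0.00558145,
        1.13432103, -0.082191  ]), 'qvel': array([ 5.54259342e-04, -1.23333061e-03,  2.58211986e-03, -2.74818814e-03,
       -5.89886706e-04, -2.05425264e-05,  4.62118321e-04]), 'joint_torque': array([ 3.86990941e-03, -5.89096391e+01,  6.44189883e-01, -2.91710508e+01,
       -5.37977542e-02,  1.44278799e-02,  5.77324795e-05]), 'eef_pos': array([ 0.21867861, -0.58498129,  0.19751258]), 'orientation': array([-3.09008155e+00, -5.58817465e-01,  5.36359288e-04]), 'force': array([ 0.84100857, -0.31534533, -0.29487773]), 'ft_torque': array([-0.02778641,  0.00438529, -0.00649168]), 'grasp_force': 0.0, 'opening': 0.08803561209840147}
```

View pics/scene0.png

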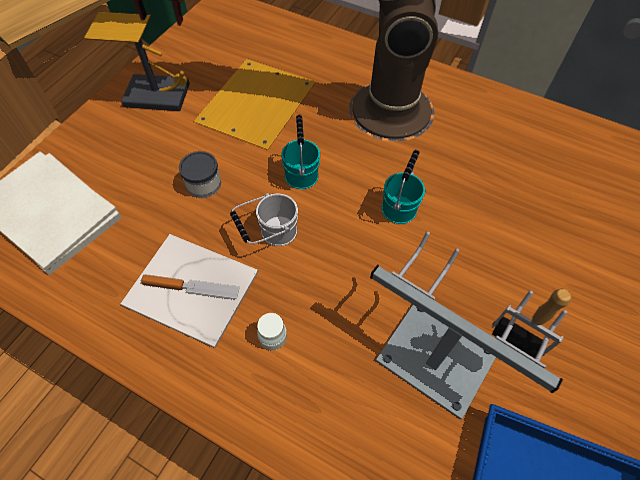

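View pics/top0.png

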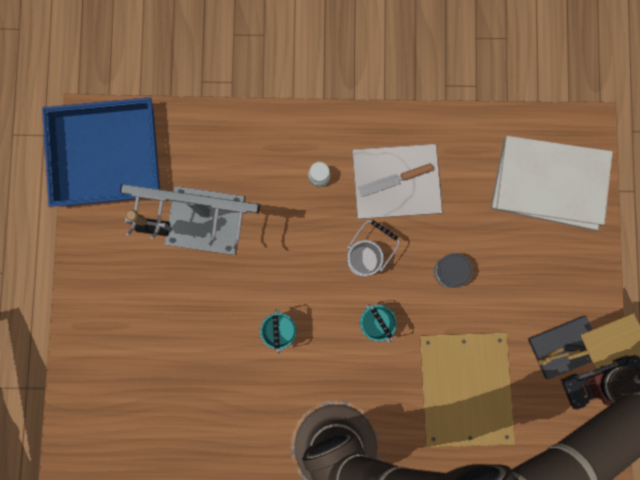

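The scene view shows three pail shapes: grey metal with its bail folded at scene (277,219) / top (366,258), and two teal ones with upright bails at scene (301,163) and (404,197). The grey metal one fits, since it has the folded bail and the right colour. The empty hook is at scene (415,255) / top about (275,232). The roller is on the hook at scene (530,325).

```bash
cat > h.py <<'E'
import numpy as np,cv2
from plant import *
def ray(n,uv):
    c=calibration(n);k=float(c["k1"]);K=c["mtx"]
    p=cv2.undistortPoints(np.array(uv,float).reshape(-1,1,2),K,np.array([k,0,0,0.]))[:,0]
    R,t=c["R"],c["t"]
    return -R.T@t,np.c_[p,np.ones(len(p))]@R
def onz(n,uv,z):
    o,d=ray(n,uv); return o+d*((z-o[2])/d[:,2])[:,None]
def two(a,b):
    (o1,d1),(o2,d2)=ray("scene",[a]),ray("top",[b]);A=np.c_[d1[0],-d2[0]]
    s=np.linalg.lstsq(A,o2-o1,rcond=None)[0];p,q=o1+s[0]*d1[0],o2+s[1]*d2[0]
    return (p+q)/2,np.linalg.norm(p-q)
def proj(n,X):
    c=calibration(n);k=float(c["k1"]);
    return cv2.projectPoints(np.array(X,float).reshape(-1,1,3),cv2.Rodrigues(c["R"])[0],c["t"],c["mtx"],np.array([k,0,0,0.]))[0][:,0]
def cloud(n,d,x0,y0,x1,y1):
    v,u=np.mgrid[y0:y1,x0:x1];z=d[y0:y1,x0:x1];m=z>0
    uv=np.c_[u[m],v[m]];o,r=ray(n,uv);return uv,o+r*z[m][:,None]
E
python3 - <<'E'
from h import *
s=cv2.imread("pics/scene0.png");t=cv2.imread("pics/top0.png")
a=cv2.resize(s[170:260,210:330],None,fx=4,fy=4,interpolation=2)
b=cv2.resize(t[210:300,330:430],None,fx=4,fy=4,interpolation=2)
c=cv2.resize(s[220:400,350:570],None,fx=2.6,fy=2.6,interpolation=2)[:,:]
im=np.zeros((380+240,800,3),np.uint8)
im=np.zeros((600,800,3),np.uint8)
im[:270,:360]=cv2.resize(a,(360,270));im[:270,380:680]=cv2.resize(b,(300,270))
c=cv2.resize(s[220:330,350:510],None,fx=2.5,fy=2.5,interpolation=2);im[290:290+275,:400]=c
c=cv2.resize(t[170:260,110:300],None,fx=2,fy=2,interpolation=2);im[290:290+180,410:790]=c
cv2.imwrite("pics/crop1.png",im)
for n,p,(x0,y0,x1,y1) in(("scene",s,(228,205,252,245)),("top",t,(368,218,402,243))):
    m=(p[y0:y1,x0:x1].max(2)<45).astype(np.uint8)
    pts=np.argwhere(m)[:,::-1]+[x0,y0]
    r=cv2.minAreaRect(pts.astype(np.float32));print(n,len(pts),pts.mean(0),r)
    P=onz(n,[pts.mean(0)],0.08);print(P)
ds,dt=np.load("scene0.npy"),np.load("top0.npy")
# pail rim points
for n,d,b in(("scene",ds,(245,185,305,250)),("top",dt,(340,232,392,282))):
    uv,P=cloud(n,d,*b);m=(P[:,2]>.083)&(P[:,2]<.105)
    q=P[m];e=cv2.minEnclosingCircle((q[:,:2]*1000).astype(np.float32));print(n,m.sum(),e,np.median(q[:,2]))
# bar top
for n,d,b in(("scene",ds,(365,260,570,395)),("top",dt,(115,180,262,216))):
    uv,P=cloud(n,d,*b);m=(P[:,2]>.226)&(P[:,2]<.24)
    q=(P[m,:2]*1000).astype(np.float32);print(n,m.sum(),cv2.minAreaRect(q),cv2.boxPoints(cv2.minAreaRect(q)).tolist())
E
```

```text
scene 145 [239.56551724 226.31724138] ((239.6094512939453, 226.20675659179688), (33.16804122924805, 5.770615577697754), 62.10273361206055)
[[ 0.5843456  -0.12359092  0.08      ]]
top 50 [384.4  229.86] ((384.1922912597656, 229.46151733398438), (28.012359619140625, 3.3282015323638916), 33.690067291259766)
[[ 0.58911292 -0.12567575  0.08      ]]
scene 452 ((538.6327514648438, -76.63771057128906), 76.69744110107422) 0.08847824085017958
top 307 ((528.5534057617188, -92.14016723632812), 73.40023040771484) 0.08997852942689555
scene 3277 ((590.3265380859375, 384.2644348144531), (345.136962890625, 120.55194854736328), 82.411376953125) [[507.7891845703125, 221.16737365722656], [627.2852783203125, 205.24732971191406], [672.8638916015625, 547.3615112304688], [553.3677978515625, 563.2815551757812]]
top 1255 ((619.2738037109375, 377.8481750488281), (346.0825500488281, 61.96550369262695), 82.84492492675781) [[566.9791259765625, 210.0135040283203], [628.4620361328125, 202.2953643798828], [671.5684814453125, 545.682861328125], [610.0855712890625, 553.4010009765625]]
```

View pics/crop1.png

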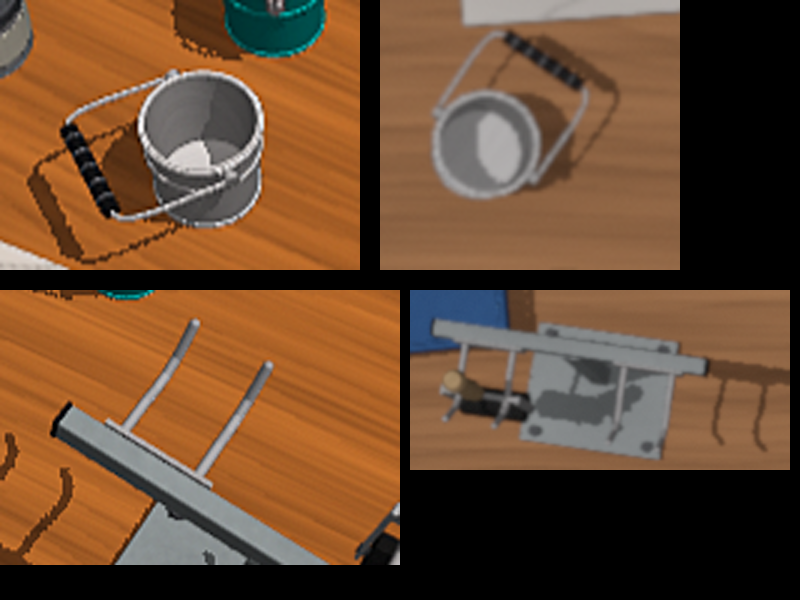

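The crop confirms the target: grey metal pail with a black grip, its bail folded away from the two teal ones. The prong tips are at scene (428,233) and (457,250).

```bash
python3 - <<'E'
from h import *
np.set_printoptions(precision=4,suppress=True)
g=two((239.6,226.2),(384.3,229.6));print("grip",g)
a=two((210+68/3,170+126/3),(330+(508-380)/3,210+36/3));b=two((210+112/3,170+212/3),(330+(580-380)/3,210+85/3))
# pair ends so that residual is small; print both
a2=two((210+68/3,170+126/3),(330+(580-380)/3,210+85/3));b2=two((210+112/3,170+212/3),(330+(508-380)/3,210+36/3))
print("ends",a,b,"| swapped",a2,b2)
print("rim",onz("top",[(365.3,257.7)],.09),onz("scene",[(277,212.3)],.09))
for n,c in(("scene",(239.6,226.2,33.2,62.1)),("top",(384.2,229.5,28,33.7))):
    th=np.radians(c[3]);e=np.array([np.cos(th),np.sin(th)])*c[2]/2
    P=onz(n,[np.array(c[:2])-e,np.array(c[:2])+e],g[0][2]);v=P[1]-P[0];print(n,"grip ends",P,np.linalg.norm(v),np.degrees(np.arctan2(v[1],v[0])))
T=onz("scene",[(428,232.8),(456.8,250.4)],.248);print("tips scene",T)
T2=onz("top",[(212.5,243)],.248);print("tip top",T2)
# bar plus-x edge by depth, both views
for n,b in(("scene",(365,260,570,395)),("top",(115,180,262,216))):
    uv,P=cloud(n,np.load(n+"0.npy"),*b);q=P[(P[:,2]>.23)&(P[:,2]<.237)]
    r=cv2.minAreaRect((q[:,:2]*1000).astype(np.float32))
    yd=np.array([.128,.9918]);xd=np.array([.9918,-.128]);X=q[:,:2]@xd;Y=q[:,:2]@yd
    print(n,np.percentile(X,[0.5,5,25,50,75,95,99.5]),Y.min(),Y.max())
    m=np.abs(X-np.median(X))<.012;l=cv2.fitLine(q[m][:,:2].astype(np.float32),cv2.DIST_HUBER,0,.01,.01).ravel();print(l,np.degrees(np.arctan2(l[0],l[1])), q[m][:,:2].mean(0))
E
```

```text
grip (array([ 0.5878, -0.1228,  0.0861]), np.float64(0.00430218483429685))
ends (array([ 0.6026, -0.0963,  0.1788]), np.float64(0.02781871823866241)) (array([ 0.5693, -0.153 , -0.0237]), np.float64(0.04396507274411423)) | swapped (array([ 0.5643, -0.1564,  0.0886]), np.float64(0.0035560265472539517)) (array([ 0.6088, -0.0909,  0.0795]), np.float64(0.006402760406535409))
rim [[ 0.5112 -0.0733  0.09  ]] [[ 0.5164 -0.0652  0.09  ]]
scene grip ends [[ 0.5621 -0.1584  0.0861]
 [ 0.6108 -0.0847  0.0861]] 0.0883124696213306 56.529112839475694
top grip ends [[ 0.6101 -0.0928  0.0861]
 [ 0.5684 -0.156   0.0861]] 0.07576467516502831 -123.36344875958562
tips scene [[0.51   0.2648 0.248 ]
 [0.5199 0.3237 0.248 ]]
tip top [[0.5267 0.3126 0.248 ]]
scene [0.4833 0.5716 0.5779 0.5839 0.5899 0.5942 0.5956] 0.2839330169683908 0.6290726824125324
[0.1299 0.9915 0.6394 0.3884] 7.4646482 [0.6394 0.3884]
top [0.5632 0.5733 0.5789 0.5841 0.5901 0.5947 0.5961] 0.28106611158699923 0.6271269223799785
[0.131  0.9914 0.6357 0.3593] 7.524728 [0.6383 0.3789]
```

```bash
python3 -m creep '[{"twist":[0,0,-1],"offset":[10,-6,-15],"grip":0.05},{"twist":[0,0,-4],"offset":[35,-21,-30],"grip":0.05},{"twist":[0,0,-8],"offset":[68,-41,-40],"grip":0.05},{"twist":[0,0,-12],"offset":[102,-61,-40],"grip":0.05},{"twist":[0,0,-16],"offset":[136,-81,-40],"grip":0.05},{"twist":[0,0,-20],"offset":[170,-102,-40],"grip":0.05},{"twist":[0,0,-24],"offset":[204,-122,-40],"grip":0.05},{"twist":[0,0,-28],"offset":[238,-142,-40],"grip":0.05},{"twist":[0,0,-31],"offset":[272,-163,-40],"grip":0.05},{"twist":[0,0,-33],"offset":[306,-183,-40],"grip":0.05},{"twist":[0,0,-34],"offset":[330,-198,-40],"grip":0.05},{"twist":[0,0,-34.5],"offset":[340,-203,-40],"grip":0.05}]' 20
cat >> h.py <<'E'
from scipy.spatial.transform import Rotation as Ro
def rel(tgt,yaw=None):
    "offset in tool mm from measured TCP to target; twist z deg so tool y at world yaw"
    s=state();M=Ro.from_rotvec(s["orientation"]).as_matrix()
    y=np.degrees(np.arctan2(M[1,1],M[0,1]))
    print("t%.2f"%s["clock"],"tcp",s["eef_pos"].round(4),"tooly",round(y,1),"zaxis",M[:,2].round(3),"open %.4f gf %.1f"%(s["opening"],s["grasp_force"]),"F",np.round(s["force"],1))
    print("offset",((np.array(tgt)-s["eef_pos"])@M*1000).round(1),"twistz",None if yaw is None else round((y-yaw+180)%360-180,1))
E
python3 -c "
from h import *
rel([.5878,-.1228,.20],-34.5)"
```

```text
clock: 1.1
eef_pos: [0.4688, -0.2713, 0.2381]
orientation: [-2.78, -1.46, -0.002]
force: [0.1, 1.3, 0.0]
opening: 0.0417
grasp_force: 0.0
t1.10 tcp [ 0.4688 -0.2713  0.2381] tooly -34.6 zaxis [ 0.001  0.002 -1.   ] open 0.0417 gf 0.0 F [0.1 1.3 0. ]
offset [189.7  13.6  38.5] twistz -0.1
```

```bash
python3 -m creep '[{"twist":[0,0,0],"offset":[15,1,0],"grip":0.05},{"twist":[0,0,0],"offset":[45,3,5],"grip":0.05},{"twist":[0,0,0],"offset":[80,6,10],"grip":0.05},{"twist":[0,0,0],"offset":[115,8,18],"grip":0.05},{"twist":[0,0,0],"offset":[150,11,27],"grip":0.05},{"twist":[0,0,0],"offset":[175,13,36],"grip":0.05},{"twist":[0,0,0],"offset":[187,14,38],"grip":0.05},{"twist":[0,0,0],"offset":[190,14,38],"grip":0.05},{"twist":[0,0,0],"offset":[190,14,38],"grip":0.05},{"twist":[0,0,0],"offset":[190,14,38],"grip":0.05}]'
python3 - <<'E'
from h import *
rel([.5878,-.1228,.07],-34.5)
s,_=grab_frame("scene");t,_=grab_frame("top");cv2.imwrite("pics/s1.png",s);cv2.imwrite("pics/t1.png",t)
im=np.zeros((360,800,3),np.uint8);im[:360,:400]=cv2.resize(s[140:275,200:350],(400,360),interpolation=2);im[:360,400:]=cv2.resize(t[170:305,310:460],(400,360),interpolation=2)
cv2.imwrite("pics/c1.png",im)
x=state()["eef_pos"];print(proj("scene",[x]),proj("top",[x]))
E
```

```text
clock: 1.93
eef_pos: [0.586, -0.1308, 0.2006]
orientation: [2.787, 1.447, -0.001]
force: [0.2, -1.3, -0.1]
opening: 0.0418
grasp_force: 0.0
t1.93 tcp [ 0.586  -0.1308  0.2006] tooly -35.1 zaxis [-0.    -0.001 -1.   ] open 0.0418 gf 0.0 F [ 0.2 -1.3 -0.1]
offset [  7.7  -3.2 130.6] twistz -0.6
[[228.41111808 193.58059502]] [[391.87284979 224.42681063]]
```

View pics/c1.png

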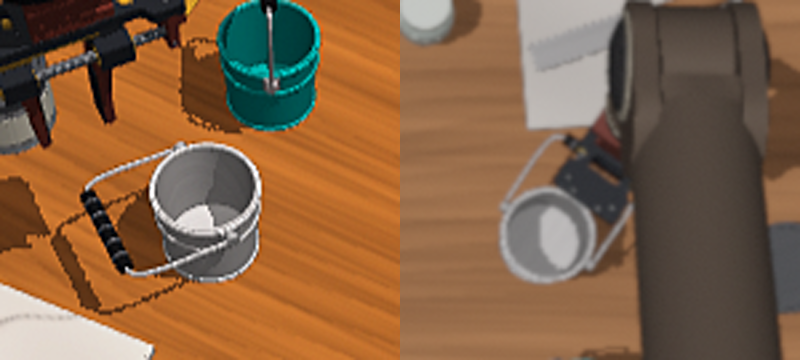

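The scene crop shows the open fingers at about (216,192), above the grip line at (239,226), with nothing in the way. I'm descending partway and checking.

```bash
python3 -m creep '[{"twist":[0,0,0],"offset":[0,-2,10],"grip":0.05},{"twist":[0,0,0],"offset":[0,-2,30],"grip":0.05},{"twist":[0,0,0],"offset":[0,-2,50],"grip":0.05},{"twist":[0,0,0],"offset":[0,-2,65],"grip":0.05},{"twist":[0,0,0],"offset":[0,-2,70],"grip":0.05},{"twist":[0,0,0],"offset":[0,-2,70],"grip":0.05},{"twist":[0,0,0],"offset":[0,-2,70],"grip":0.05}]'
python3 -c "
from h import *
rel([.5878,-.1228,.066],-34.5)"
```

```text
clock: 2.62
eef_pos: [0.585, -0.1279, 0.1306]
orientation: [2.787, 1.45, 0.0]
force: [0.7, 0.3, -0.7]
opening: 0.0417
grasp_force: 0.0
t2.62 tcp [ 0.585  -0.1279  0.1306] tooly -35.0 zaxis [ 0. -0. -1.] open 0.0417 gf 0.0 F [ 0.7  0.3 -0.7]
offset [ 5.8 -0.6 64.6] twistz -0.5
```

```bash
python3 -m creep '[{"twist":[0,0,0],"offset":[3,0,10],"grip":0.05},{"twist":[0,0,0],"offset":[5,0,28],"grip":0.05},{"twist":[0,0,0],"offset":[5,0,46],"grip":0.05},{"twist":[0,0,0],"offset":[5,0,60],"grip":0.05},{"twist":[0,0,0],"offset":[5,0,64],"grip":0.05},{"twist":[0,0,0],"offset":[5,0,64],"grip":0.05},{"twist":[0,0,0],"offset":[5,0,64],"grip":0.05}]'
python3 - <<'E'
from h import *
rel([.5878,-.1228,.066],-34.5)
s,_=grab_frame("scene");cv2.imwrite("pics/c2.png",cv2.resize(s[170:270,200:330],None,fx=5,fy=5,interpolation=2))
E
```

```text
clock: 3.2
eef_pos: [0.5885, -0.1232, 0.0669]
orientation: [2.786, 1.45, 0.001]
force: [0.1, -0.7, 0.1]
opening: 0.0417
grasp_force: 0.0
t3.20 tcp [ 0.5885 -0.1232  0.0669] tooly -35.0 zaxis [ 0.001 -0.    -1.   ] open 0.0417 gf 0.0 F [ 0.1 -0.7  0.1]
offset [-0.  -0.8  0.9] twistz -0.5
```

View pics/c2.png

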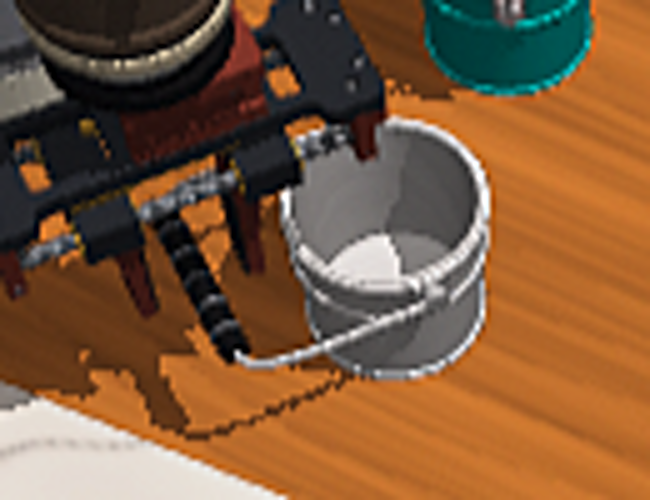

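The fingers straddle the black grip at about its middle: tips at crop (140,300) and (250,265), grip between them. I'm closing now.

```bash
python3 -m creep '[{"twist":[0,0,0],"offset":[0,0,0],"grip":0.4},{"twist":[0,0,0],"offset":[0,0,0],"grip":0.6},{"twist":[0,0,0],"offset":[0,0,0],"grip":0.75},{"twist":[0,0,0],"offset":[0,0,0],"grip":0.9},{"twist":[0,0,0],"offset":[0,0,0],"grip":0.9},{"twist":[0,0,0],"offset":[0,0,0],"grip":0.9},{"twist":[0,0,0],"offset":[0,0,0],"grip":0.9}]' 15
python3 - <<'E'
from h import *
rel([.5878,-.1228,.066],-34.5)
s,d=grab_frame("scene");cv2.imwrite("pics/s3.png",s)
uv,P=cloud("scene",d,225,195,260,250)
k=s[uv[:,1],uv[:,0]].max(1)<45
q=P[k&(P[:,2]>.06)&(P[:,2]<.105)];print(len(q),q.mean(0),np.percentile(q[:,2],[5,50,95]))
# rim pixels: bright, fit ellipse
uv,P=cloud("scene",d,250,185,305,235)
m=(abs(P[:,2]-.09)<.004);q=P[m,:2]*1000
print(m.sum(),cv2.fitEllipse(cv2.convexHull(q.astype(np.float32))))
E
```

```text
clock: 3.83
eef_pos: [0.5879, -0.1233, 0.0663]
orientation: [-2.787, -1.451, 0.0]
force: [-0.4, 1.0, -0.0]
opening: 0.0048
grasp_force: 0.0
t3.83 tcp [ 0.5879 -0.1233  0.0663] tooly -35.0 zaxis [-0. -0. -1.] open 0.0048 gf 0.0 F [-0.4  1.  -0. ]
offset [ 0.4 -0.4  0.3] twistz -0.5
96 [ 0.59837245 -0.10527192  0.09030018] [0.08349265 0.08973771 0.10236225]
245 ((511.6474609375, -68.77908325195312), (95.22073364257812, 96.58946990966797), 121.36455535888672)
```

```bash
python3 - <<'E'
from h import *
s=cv2.imread("pics/s3.png");cv2.imwrite("pics/c3.png",cv2.resize(s[180:270,200:320],None,fx=6,fy=6,interpolation=2))
x=state()["eef_pos"];print(proj("scene",[x,x+[0,0,.019]]))
E
```

```text
[[239.58491318 230.7689139 ]
 [238.48225976 226.26553916]]
```

View pics/c3.png

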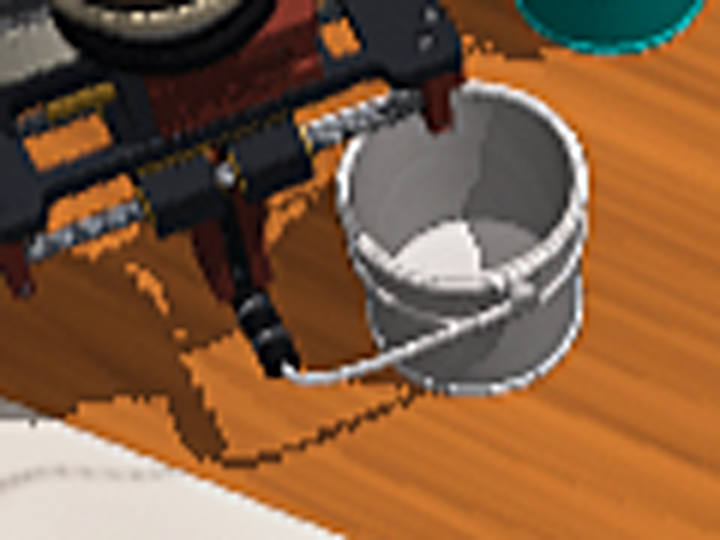

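The fingers closed to 4.8 mm without a hold. In the crop the grip's near end at (285,370) sticks out past the fingertips at (240,290), so the height is off. I'll measure the grip again from the depth in the first frame and now.

```bash
python3 - <<'E'
from h import *
np.set_printoptions(precision=4,suppress=True)
rel([.5878,-.1228,.066],-34.5)
for f,n,b in(("scene0","scene",(225,200,256,248)),("top0","top",(364,214,406,246))):
    p=cv2.imread(f"pics/{f}.png");d=np.load(f+".npy")
    uv,P=cloud(n,d,*b);k=(p[uv[:,1],uv[:,0]].max(1)<45);q=P[k]
    print(n,k.sum(),np.median(q,0),np.percentile(q[:,2],[0,10,25,50,75,90,100]))
p,d=grab_frame("scene")
uv,P=cloud("scene",d,240,225,256,250);k=p[uv[:,1],uv[:,0]].max(1)<45;q=P[k]
for u,x in list(zip(uv[k],q))[::4]:print(u,x)
E
```

```text
t3.88 tcp [ 0.5879 -0.1233  0.0663] tooly -35.0 zaxis [-0.  0. -1.] open 0.0044 gf 0.0 F [0.2 0.4 0.1]
offset [ 0.4 -0.4  0.3] twistz -0.5
scene 145 [ 0.5893 -0.1186  0.0916] [0.0846 0.0881 0.0899 0.0916 0.0927 0.0942 0.0967]
top 50 [ 0.5868 -0.1275  0.093 ] [0.0883 0.0899 0.0909 0.093  0.0962 0.0986 0.102 ]
[240 225] [ 0.5863 -0.1194  0.0912]
[240 227] [ 0.5911 -0.1161  0.0921]
[241 228] [ 0.5916 -0.1133  0.0907]
[241 229] [ 0.5937 -0.112   0.0905]
[242 231] [ 0.5974 -0.1068  0.0913]
[241 232] [ 0.5999 -0.108   0.0897]
[245 232] [ 0.594  -0.1018  0.0861]
[243 233] [ 0.5995 -0.1032  0.0886]
[240 234] [ 0.6029 -0.1096  0.0842]
[244 234] [ 0.6014 -0.099   0.0904]
[242 236] [ 0.6061 -0.1018  0.0865]
[243 237] [ 0.6073 -0.0984  0.0865]
[247 237] [ 0.6045 -0.0892  0.0898]
[245 238] [ 0.6076 -0.0929  0.0871]
[243 239] [ 0.6124 -0.0948  0.0883]
[247 239] [ 0.6083 -0.087   0.0885]
[245 240] [ 0.6122 -0.0898  0.0878]
[244 241] [ 0.6145 -0.0912  0.0858]
[245 242] [ 0.6144 -0.089   0.083 ]
```

```bash
python3 -m creep '[{"twist":[0,0,0],"offset":[0,0,0],"grip":1},{"twist":[0,0,0],"offset":[0,0,0],"grip":1},{"twist":[0,0,0],"offset":[0,0,-4],"grip":1},{"twist":[0,0,0],"offset":[0,0,-8],"grip":1},{"twist":[0,0,0],"offset":[0,0,-12],"grip":1},{"twist":[0,0,0],"offset":[0,0,-15],"grip":1},{"twist":[0,0,0],"offset":[0,0,-15],"grip":1}]' 15
python3 - <<'E'
from h import *
rel([.5878,-.1228,.066],-34.5)
p,d=grab_frame("scene");cv2.imwrite("pics/s4.png",p)
uv,P=cloud("scene",d,240,215,256,250);k=p[uv[:,1],uv[:,0]].max(1)<45;q=P[k]
for u,x in list(zip(uv[k],q))[::8]:print(u,x.round(4))
cv2.imwrite("pics/c4.png",cv2.resize(p[180:270,200:320],None,fx=6,fy=6,interpolation=2))
E
```

```text
clock: 4.52
eef_pos: [0.5886, -0.1234, 0.0823]
orientation: [2.786, 1.45, 0.002]
force: [-0.7, -0.3, -0.0]
opening: 0.0005
grasp_force: 0.0
t4.52 tcp [ 0.5886 -0.1234  0.0823] tooly -35.0 zaxis [ 0.002 -0.    -1.   ] open 0.0005 gf 0.0 F [-0.7 -0.3 -0. ]
offset [ 0.1 -1.  16.3] twistz -0.5
[240 215] [ 0.5883 -0.1106  0.14  ]
[240 226] [ 0.5883 -0.1182  0.0908]
[242 228] [ 0.5902 -0.1117  0.09  ]
[242 231] [ 0.5966 -0.1076  0.0895]
[245 232] [ 0.596  -0.0999  0.0904]
[240 234] [ 0.601  -0.1115  0.08  ]
[242 235] [ 0.6048 -0.1024  0.0883]
[245 237] [ 0.606  -0.0937  0.0884]
[247 238] [ 0.6058 -0.0886  0.0879]
[249 239] [ 0.6045 -0.0847  0.085 ]
[245 241] [ 0.6133 -0.0894  0.0853]
```

View pics/c4.png

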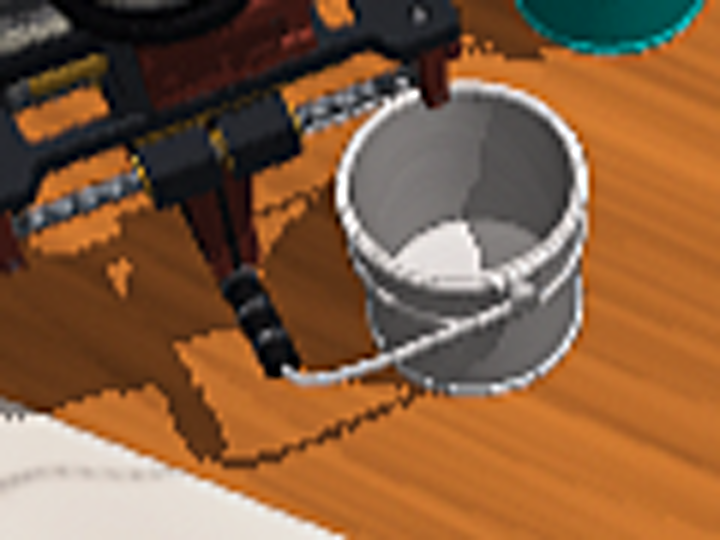

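The fingers are fully shut and visible in front of the grip's far half, down to crop (235,275), yet they met no resistance. I'll check where the fingertips really are by depth.

```bash
python3 - <<'E'
from h import *
rel([.5878,-.1228,.066],-34.5)
x=state()["eef_pos"];M=Ro.from_rotvec(state()["orientation"]).as_matrix()
p,d=grab_frame("scene")
for v in range(206,232,2):
    for u in range(232,245,2):
        _,P=cloud("scene",d,u,v,u+1,v+1)
        if len(P): q=(P[0]-x)@M*1000; print((u,v),p[v,u].tolist(),"tool",q.round(0).astype(int).tolist(),end=" | ")
    print()
print(proj("scene",[x]))
E
```

```text
t4.57 tcp [ 0.5883 -0.1234  0.0819] tooly -35.0 zaxis [ 0.001 -0.    -1.   ] open 0.0006 gf 0.0 F [-0.4  0.7  0.2]
offset [ 0.3 -0.8 15.9] twistz -0.5
(232, 206) [46, 40, 40] tool [32, 8, -129] | (234, 206) [33, 29, 26] tool [33, 5, -128] | (236, 206) [29, 39, 44] tool [33, 1, -125] | (238, 206) [18, 34, 44] tool [33, -3, -123] | (240, 206) [21, 18, 17] tool [31, -7, -118] | (242, 206) [20, 18, 16] tool [33, -11, -118] | (244, 206) [19, 14, 8] tool [34, -15, -116] | 
(232, 208) [24, 20, 21] tool [32, 9, -123] | (234, 208) [20, 16, 16] tool [33, 6, -121] | (236, 208) [22, 16, 11] tool [33, 2, -119] | (238, 208) [17, 38, 54] tool [12, -6, -87] | (240, 208) [23, 18, 14] tool [34, -6, -116] | (242, 208) [18, 10, 0] tool [33, -10, -111] | (244, 208) [36, 88, 160] tool [-101, -43, 82] | 
(232, 210) [22, 19, 18] tool [33, 11, -117] | (234, 210) [21, 18, 16] tool [32, 7, -114] | (236, 210) [22, 19, 16] tool [32, 2, -111] | (238, 210) [14, 18, 47] tool [9, -6, -76] | (240, 210) [16, 17, 38] tool [8, -10, -72] | (242, 210) [26, 56, 109] tool [-96, -36, 79] | (244, 210) [38, 96, 170] tool [-96,
[... 218 characters left out ...]
^^
  File "h.py", line 5, in ray
    p=cv2.undistortPoints(np.array(uv,float).reshape(-1,1,2),K,np.array([k,0,0,0.]))[:,0]
      ~~~~~~~~~~~~~~~~~~~^^^^^^^^^^^^^^^^^^^^^^^^^^^^^^^^^^^^^^^^^^^^^^^^^^^^^^^^^^^
cv2.error: OpenCV(4.12.0) /io/opencv/modules/calib3d/src/undistort.dispatch.cpp:347: error: (-215:Assertion failed) CV_IS_MAT(_src) && CV_IS_MAT(_dst) && (_src->rows == 1 || _src->cols == 1) && (_dst->rows == 1 || _dst->cols == 1) && _src->cols + _src->rows - 1 == _dst->rows + _dst->cols - 1 && (CV_MAT_TYPE(_src->type) == CV_32FC2 || CV_MAT_TYPE(_src->type) == CV_64FC2) && (CV_MAT_TYPE(_dst->type) == CV_32FC2 || CV_MAT_TYPE(_dst->type) == CV_64FC2) in function 'cvUndistortPointsInternal'
```

```bash
python3 - <<'E'
from h import *
x=state()["eef_pos"];M=Ro.from_rotvec(state()["orientation"]).as_matrix()
p,d=grab_frame("scene")
for v in range(212,234,2):
    for u in range(232,247,2):
        if d[v,u]>0:
            _,P=cloud("scene",d,u,v,u+1,v+1);q=(P[0]-x)@M*1000; print((u,v),p[v,u].max(),q.round(0).astype(int).tolist(),end=" | ")
    print()
E
```

```text
(232, 212) 20 [34, 12, -113] | (234, 212) 38 [12, 4, -80] | (236, 212) 18 [11, 0, -74] | (238, 212) 46 [11, -4, -71] | (240, 212) 40 [12, -8, -71] | (242, 212) 106 [12, -13, -68] | (244, 212) 196 [-90, -38, 83] | (246, 212) 185 [-87, -43, 81] | 
(232, 214) 46 [10, 9, -72] | (234, 214) 44 [11, 5, -71] | (236, 214) 33 [12, 1, -69] | (238, 214) 30 [11, -3, -65] | (240, 214) 40 [10, -8, -61] | (242, 214) 126 [10, -12, -59] | (244, 214) 122 [-83, -36, 81] | (246, 214) 126 [-81, -40, 81] | 
(232, 216) 38 [10, 10, -65] | (234, 216) 41 [11, 6, -64] | (236, 216) 46 [11, 2, -61] | (238, 216) 14 [10, -3, -57] | (240, 216) 38 [9, -7, -53] | (242, 216) 110 [10, -11, -51] | (244, 216) 165 [-79, -34, 82] | (246, 216) 191 [-77, -38, 83] | 
(232, 218) 22 [-27, 5, -4] | (234, 218) 43 [11, 7, -57] | (236, 218) 44 [11, 3, -55] | (238, 218) 12 [9, -2, -49] | (240, 218) 39 [11, -6, -49] | (242, 218) 70 [11, -10, -46] | (244, 218) 190 [-72, -31, 80] | (246, 218) 196 [-68, -35, 78] | 
(232, 220) 98 [-82, -3, 84] | (234, 220) 37 [7, 7, -43] | (236, 220) 42 [11, 4, -47] | (238, 220) 12 [10, -1, -43] | (240, 2
[... 852 characters left out ...]
 [-58, 6, 81] | (234, 228) 110 [-57, 1, 83] | (236, 228) 95 [-54, -3, 81] | (238, 228) 7 [4, 3, -5] | (240, 228) 20 [9, -1, -9] | (242, 228) 13 [12, -5, -11] | (244, 228) 70 [-48, -21, 85] | (246, 228) 112 [-42, -25, 79] | 
(232, 230) 109 [-53, 8, 82] | (234, 230) 114 [-50, 4, 81] | (236, 230) 121 [-48, -1, 81] | (238, 230) 36 [7, 4, -2] | (240, 230) 10 [14, 1, -8] | (242, 230) 76 [17, -3, -11] | (244, 230) 41 [17, -7, -7] | (246, 230) 120 [-39, -23, 84] | 
(232, 232) 102 [-46, 10, 79] | (234, 232) 108 [-44, 6, 79] | (236, 232) 110 [-42, 2, 79] | (238, 232) 123 [-40, -3, 80] | (240, 232) 59 [16, 2, -4] | (242, 232) 13 [20, -1, -8] | (244, 232) 19 [23, -5, -9] | (246, 232) 75 [-34, -21, 83] |
```

By depth, the visible finger faces end about 25 mm short of the reported TCP (last finger pixel (238,224) at tool z ≈ -27), so the fingers closed just above the grip. I'll treat the real tip as about 25 mm above the reported one. Next I open, go lower and close again.

```bash
python3 -m creep '[{"twist":[0,0,0],"offset":[0,0,-6],"grip":0.05},{"twist":[0,0,0],"offset":[0,0,-6],"grip":0.05},{"twist":[0,0,0],"offset":[0,0,-6],"grip":0.05},{"twist":[0,0,0],"offset":[0,0,-6],"grip":0.05},{"twist":[0,0,0],"offset":[0,0,-6],"grip":0.05},{"twist":[0,0,0],"offset":[0,0,0],"grip":0.05},{"twist":[0,0,0],"offset":[0,0,10],"grip":0.05},{"twist":[0,0,0],"offset":[0,0,20],"grip":0.05},{"twist":[0,0,0],"offset":[0,0,30],"grip":0.05},{"twist":[0,0,0],"offset":[0,0,37],"grip":0.05},{"twist":[0,0,0],"offset":[0,0,38],"grip":0.05},{"twist":[0,0,0],"offset":[0,0,38],"grip":0.05}]' 15
python3 -m creep '[{"twist":[0,0,0],"offset":[0,0,0],"grip":0.3},{"twist":[0,0,0],"offset":[0,0,0],"grip":0.5},{"twist":[0,0,0],"offset":[0,0,0],"grip":0.7},{"twist":[0,0,0],"offset":[0,0,0],"grip":0.9},{"twist":[0,0,0],"offset":[0,0,0],"grip":0.9},{"twist":[0,0,0],"offset":[0,0,0],"grip":0.9}]' 15
```

```text
clock: 5.67
eef_pos: [0.5873, -0.1232, 0.0422]
orientation: [-2.786, -1.45, 0.002]
force: [0.0, 0.9, 0.0]
opening: 0.0415
grasp_force: 0.0
clock: 6.17
eef_pos: [0.5876, -0.1233, 0.0433]
orientation: [-2.786, -1.451, 0.001]
force: [-0.9, 0.3, 0.2]
opening: 0.0134
grasp_force: 15.0
```

Held: 13.4 mm opening at 15 N. Now I swing the bail along its arc in stages.

```bash
python3 -m creep '[{"twist":[0,0,0],"offset":[0,-0.2,-2.5],"grip":0.9},{"twist":[0,0,0],"offset":[0,-0.5,-5.7],"grip":0.9},{"twist":[0,0,0],"offset":[0,-1.3,-11.5],"grip":0.9},{"twist":[0,0,0],"offset":[0,-2.5,-17.1],"grip":0.9},{"twist":[0,0,0],"offset":[0,-4.1,-22.7],"grip":0.9},{"twist":[0,0,0],"offset":[0,-6.0,-28.1],"grip":0.9},{"twist":[0,0,0],"offset":[0,-8.3,-33.4],"grip":0.9},{"twist":[0,0,0],"offset":[0,-10.9,-38.6],"grip":0.9},{"twist":[0,0,0],"offset":[0,-13.8,-43.6],"grip":0.9},{"twist":[0,0,0],"offset":[0,-13.8,-43.6],"grip":0.9}]'
python3 - <<'E'
from h import *
rel([.5876,-.1233,.0433])
p,d=grab_frame("scene");cv2.imwrite("pics/s5.png",p)
uv,P=cloud("scene",d,250,185,305,235)
m=(abs(P[:,2]-.09)<.003);q=P[m,:2]*1000
print(m.sum(),np.median(P[m,2]),cv2.fitEllipse(cv2.convexHull(q.astype(np.float32))))
E
```

```text
clock: 7.0
eef_pos: [0.577, -0.1152, 0.0883]
orientation: [2.785, 1.451, 0.002]
force: [0.5, -2.6, 0.8]
opening: 0.0139
grasp_force: 15.0
t7.00 tcp [ 0.577  -0.1152  0.0883] tooly -35.0 zaxis [ 0.002 -0.    -1.   ] open 0.0139 gf 15.0 F [ 0.5 -2.6  0.8]
offset [-0.6 13.2 45. ] twistz None
253 0.0895262059123032 ((511.89422607421875, -69.16797637939453), (92.69365692138672, 110.04560852050781), 140.351318359375)
```

```bash
python3 -m creep '[{"twist":[0,0,0],"offset":[0,-3.2,-4.8],"grip":0.9},{"twist":[0,0,0],"offset":[0,-6.7,-9.4],"grip":0.9},{"twist":[0,0,0],"offset":[0,-10.5,-13.8],"grip":0.9},{"twist":[0,0,0],"offset":[0,-14.6,-17.9],"grip":0.9},{"twist":[0,0,0],"offset":[0,-18.9,-21.7],"grip":0.9},{"twist":[0,0,0],"offset":[0,-23.4,-25.3],"grip":0.9},{"twist":[0,0,0],"offset":[0,-28.2,-28.6],"grip":0.9},{"twist":[0,0,0],"offset":[0,-33.1,-31.6],"grip":0.9},{"twist":[0,0,0],"offset":[0,-38.3,-34.2],"grip":0.9},{"twist":[0,0,0],"offset":[0,-43.6,-36.6],"grip":0.9},{"twist":[0,0,0],"offset":[0,-43.6,-36.6],"grip":0.9},{"twist":[0,0,0],"offset":[0,-43.6,-36.6],"grip":0.9}]'
python3 - <<'E'
from h import *
rel([.5116,-.0688,.0433+.0862])
p,d=grab_frame("scene");cv2.imwrite("pics/s6.png",p)
cv2.imwrite("pics/c6.png",cv2.resize(p[140:270,200:340],None,fx=4,fy=4,interpolation=2))
uv,P=cloud("scene",d,250,185,310,250)
m=(abs(P[:,2]-.03)<.015);q=P[m,:2]*1000;print(m.sum())
E
```

```text
clock: 8.05
eef_pos: [0.5411, -0.0903, 0.1241]
orientation: [2.786, 1.451, 0.001]
force: [3.2, -2.5, 5.5]
opening: 0.0134
grasp_force: 15.0
t8.05 tcp [ 0.5411 -0.0903  0.1241] tooly -35.0 zaxis [ 0.001 -0.    -1.   ] open 0.0134 gf 15.0 F [ 3.2 -2.5  5.5]
offset [  0.7 -36.5  -5.4] twistz None
474
```

View pics/c6.png

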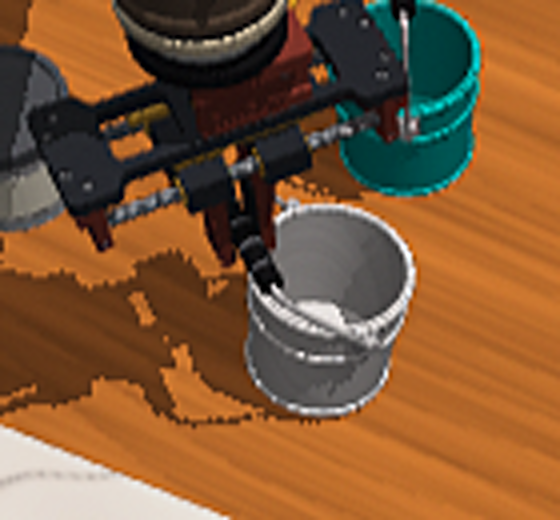

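The pail stands level with its bail about 22° off upright. The gripper holds the grip at crop (255,250), well above the teal pail. The bail is slightly compressed (5.5 N upward), so I'll finish the arc a little higher.

```bash
python3 -m creep '[{"twist":[0,0,0],"offset":[0,-3,-2],"grip":0.9},{"twist":[0,0,0],"offset":[0,-6,-3.2],"grip":0.9},{"twist":[0,0,0],"offset":[0,-12.2,-5.5],"grip":0.9},{"twist":[0,0,0],"offset":[0,-18.5,-7.3],"grip":0.9},{"twist":[0,0,0],"offset":[0,-24.8,-8.2],"grip":0.9},{"twist":[0,0,0],"offset":[0,-29.7,-8.5],"grip":0.9},{"twist":[0,0,0],"offset":[0,-34.5,-8.5],"grip":0.9},{"twist":[0,0,0],"offset":[0,-34.5,-8.5],"grip":0.9},{"twist":[0,0,0],"offset":[0,-34.5,-8.5],"grip":0.9}]'
python3 - <<'E'
from h import *
rel([.5116,-.0688,.1295])
p,d=grab_frame("scene");cv2.imwrite("pics/s7.png",p)
# pail foot ring/side: cylinder fit on outer wall points of pail z 10..70
from scipy.optimize import least_squares as ls
def cyl(p,d,b):
    uv,P=cloud("scene",d,*b);q=P[(P[:,2]>.015)&(P[:,2]<.07)]
    f=lambda c:np.hypot(*(q[:,:2]-c).T)-(.042+.004*q[:,2]/.09)
    r=ls(f,[.511,-.069],loss="soft_l1",f_scale=.002);return r.x,np.median(abs(f(r.x))),len(q)
print("now",cyl(p,d,(250,225,305,250)))
print("start",cyl(cv2.imread("pics/scene0.png"),np.load("scene0.npy"),(250,225,305,250)))
E
```

```text
clock: 8.85
eef_pos: [0.5117, -0.0704, 0.1314]
orientation: [-2.785, -1.451, 0.002]
force: [1.7, -0.7, 0.6]
opening: 0.0133
grasp_force: 15.0
t8.85 tcp [ 0.5117 -0.0704  0.1314] tooly -35.0 zaxis [-0.002  0.    -1.   ] open 0.0133 gf 15.0 F [ 1.7 -0.7  0.6]
offset [ 1.2 -1.   1.9] twistz None
now (array([ 0.49502773, -0.06169279]), np.float64(0.002091525813430632), 357)
start (array([ 0.50995283, -0.07078054]), np.float64(0.0005755898212036932), 328)
```

```bash
cat >> h.py <<'E'
from scipy.optimize import least_squares as ls
def wall(d,c0,zf=0.):
    "fit pail axis xy from outer wall depth points near c0"
    uv,P=cloud("scene",d,230,150,340,260);P=P-[0,0,zf];q=P[(P[:,2]>.012)&(P[:,2]<.072)]
    q=q[np.hypot(*(q[:,:2]-c0).T)<.07]
    q=q[(q[:,:2]-c0)@[.878,.48]>.0]
    f=lambda c:np.hypot(*(q[:,:2]-c).T)-(.042+.004*q[:,2]/.09)
    r=ls(f,c0,loss="soft_l1",f_scale=.002);return r.x.round(4),np.median(abs(f(r.x))).round(4),len(q)
E
python3 - <<'E'
from h import *
for k in("scene0",):
    d=np.load(k+".npy");print(k,wall(d,np.array([.511,-.07])))
p,d=grab_frame("scene");np.save("d8.npy",d)
for c in([.495,-.06],[.505,-.066],[.5,-.06]):print(wall(d,np.array(c)))
uv,P=cloud("scene",d,250,160,320,250);m=(P[:,2]>.086)&(P[:,2]<.094)
m&=np.hypot(*(P[:,:2]-[.5,-.062]).T)<.06
q=P[m,:2]*1000;print(m.sum(),cv2.minEnclosingCircle(q.astype(np.float32)))
print("rim in c6",onz("scene",[(285.7,205.5)],.09))
im=cv2.resize(p[130:260,210:350],None,fx=4,fy=4,interpolation=2);cv2.imwrite("pics/c8.png",im)
E
```

```text
scene0 (array([ 0.5099, -0.0707]), np.float64(0.0006), 392)
(array([ 0.4933, -0.0598]), np.float64(0.0026), 478)
(array([ 0.4933, -0.0598]), np.float64(0.0026), 467)
(array([ 0.4932, -0.0598]), np.float64(0.0026), 470)
129 ((480.4472961425781, -44.49416732788086), 49.75690460205078)
rim in c6 [[ 0.49065771 -0.05744246  0.09      ]]
```

View pics/c8.png

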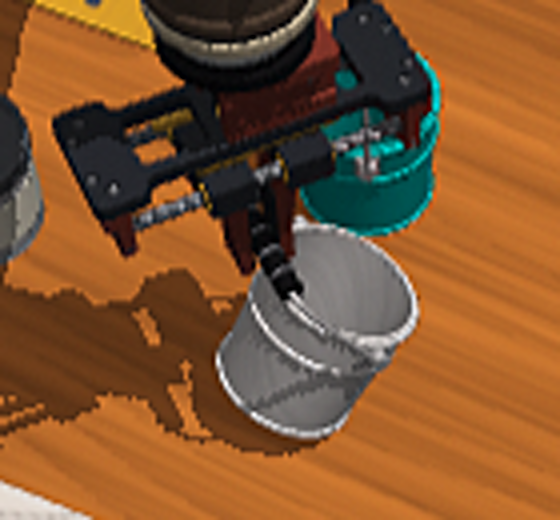

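The pail is tipping: its rim leans away at crop (335,285) while its foot has stayed put. The bail is being compressed, so the grip is lower than my arc assumed. I'll measure where the grip really is, then back out.

```bash
python3 - <<'E'
from h import *
p=cv2.imread("pics/s7.png");d=np.load("d8.npy");x=state()["eef_pos"];M=Ro.from_rotvec(state()["orientation"]).as_matrix()
uv,P=cloud("scene",d,270,180,286,206);k=p[uv[:,1],uv[:,0]].max(1)<50
for u,q in list(zip(uv[k],P[k]))[::7]:print(u,q.round(3),((q-x)@M*1000).round(0))
# near wire/ear etc: wall normal direction via plane of the rim: bright points on rim
E
```

```text
[270 180] [ 0.543 -0.053  0.246] [  32.   16. -114.]
[277 180] [ 0.507 -0.063  0.199] [  3.  -9. -67.]
[270 181] [ 0.542 -0.055  0.24 ] [  30.   15. -109.]
[279 181] [ 0.51  -0.056  0.203] [ 10. -11. -71.]
[272 182] [ 0.504 -0.079  0.179] [-11.  -2. -47.]
[279 182] [ 0.511 -0.055  0.201] [ 12. -10. -70.]
[273 183] [ 0.507 -0.074  0.182] [ -6.  -2. -50.]
[280 183] [ 0.51  -0.054  0.197] [ 12. -12. -66.]
[274 184] [ 0.506 -0.072  0.179] [ -4.  -4. -48.]
[281 184] [ 0.508 -0.053  0.193] [ 12. -14. -62.]
[275 185] [ 0.508 -0.068  0.18 ] [ -0.  -5. -49.]
[282 185] [ 0.507 -0.051  0.189] [ 13. -15. -58.]
[277 186] [ 0.505 -0.066  0.174] [ -0.  -9. -43.]
[272 187] [ 0.522 -0.067  0.19 ] [  9.   6. -59.]
[280 187] [ 0.51  -0.055  0.183] [ 12. -11. -52.]
[275 188] [ 0.514 -0.065  0.178] [  5.  -2. -46.]
[271 189] [ 0.526 -0.066  0.188] [ 12.   9. -57.]
[278 189] [ 0.511 -0.059  0.175] [  9.  -7. -44.]
[275 190] [ 0.518 -0.062  0.178] [ 10.   0. -47.]
[272 191] [ 0.524 -0.066  0.179] [ 11.   7. -48.]
[272 192] [ 0.526 -0.065  0.178] [ 13.   8. -47.]
[274 193] [ 0.524 -0.062  0.175] [ 14.   5. -43.]
[275 194] [ 0.526 -0.058  0.175] [ 18.   4. -44.]
[273 195] [ 0.524 -0.065  0.165] [ 11.   6. -34.]
[281 195] [ 0.524 -0.044  0.179] [ 28.  -5. -47.]
[279 196] [ 0.528 -0.047  0.179] [ 29.  -1. -47.]
[281 197] [ 0.527 -0.043  0.176] [ 32.  -4. -45.]
[277 199] [ 0.534 -0.048  0.174] [ 31.   5. -43.]
[278 200] [ 0.533 -0.047  0.17 ] [ 31.   3. -38.]
[278 201] [ 0.536 -0.045  0.172] [ 35.   5. -40.]
[285 201] [ 0.53  -0.031  0.174] [ 43.  -8. -43.]
[285 202] [ 0.529 -0.032  0.168] [ 41.  -8. -36.]
[281 204] [ 0.54  -0.035  0.172] [ 45.   2. -41.]
```

```bash
python3 - <<'E'
from h import *
p=cv2.imread("pics/s7.png");d=np.load("d8.npy");x=state()["eef_pos"]
M=Ro.from_rotvec(state()["orientation"]).as_matrix()
c=np.array([.5108,-.0698,0])  # start pail
R=[]
for n,(a,b) in dict(back=(350,229),backr=(385,250),right=(413,290),rightlow=(412,312),ear=(384,350),frontleft=(250,285),frontl2=(265,325),foot1=(222,365),foot2=(250,415),foot3=(305,434),foot4=(345,418)).items():
    u,v=round(a/4+210),round(b/4+130)
    _,P=cloud("scene",d,u-1,v-1,u+2,v+2);q=(P-c)@M*1000;q[:,2]*=-1
    o=np.argsort(q[:,2]);print(n,(u,v),"lo",q[o[0]].round(),"med",np.median(q,0).round(),"hi",q[o[-1]].round())
E
```

```text
back (298, 187) lo [-99. -95.   3.] med [-96. -97.   7.] hi [-36. -68.  90.]
backr (306, 192) lo [ -76. -110.   -0.] med [ -73. -110.    2.] hi [-18. -83.  82.]
right (313, 202) lo [ -42. -116.    0.] med [  4. -89.  74.] hi [ 14. -86.  81.]
rightlow (313, 208) lo [ -18. -104.    2.] med [ 24. -80.  80.] hi [ 28. -79.  84.]
ear (306, 218) lo [ 35. -60.  59.] med [ 51. -50.  93.] hi [ 51. -48.  97.]
frontleft (272, 201) lo [-96. -20.  -4.] med [-28.  -4.  91.] hi [-22.   1.  93.]
frontl2 (276, 211) lo [ 3.  5. 88.] med [ 7.  4. 95.] hi [  9.   2. 101.]
foot1 (266, 221) lo [-12.  28.  41.] med [-8. 26. 48.] hi [-5. 24. 56.]
foot2 (272, 234) lo [-0. 21. -0.] med [ 5. 21.  3.] hi [25. 26. 44.]
foot3 (286, 238) lo [31. -8.  1.] med [41. -3. 27.] hi [41.  1. 32.]
foot4 (296, 234) lo [ 24. -37.  -2.] med [ 32. -32.   8.] hi [ 38. -26.  26.]
```

The numbers show the pail tipped about 25° on its far edge (ear at y -48, z 95 mm), with the bail still about 57° to the pail. I'll lower it back by reversing that rotation. Then, instead of a tight pinch, I'll push the bail up with the grip loosely caged, so no push can run down the bail.

```bash
python3 -m creep '[{"twist":[0,0,0],"offset":[0,5,1.5],"grip":0.9},{"twist":[0,0,0],"offset":[0,11,3.5],"grip":0.9},{"twist":[0,0,0],"offset":[0,17.5,6.1],"grip":0.9},{"twist":[0,0,0],"offset":[0,24.5,9.2],"grip":0.9},{"twist":[0,0,0],"offset":[0,31.4,12.6],"grip":0.9},{"twist":[0,0,0],"offset":[0,38,16.3],"grip":0.9},{"twist":[0,0,0],"offset":[0,44.7,20.3],"grip":0.9},{"twist":[0,0,0],"offset":[0,51,24.5],"grip":0.9},{"twist":[0,0,0],"offset":[0,57.3,29],"grip":0.9},{"twist":[0,0,0],"offset":[0,63,34],"grip":0.9},{"twist":[0,0,0],"offset":[0,67,37.5],"grip":0.9},{"twist":[0,0,0],"offset":[0,67,37.5],"grip":0.9}]'
cat >> h.py <<'E'
def chk(d):
    "plane fit of rim / wall for tilt, in pail frame at start centre"
    c=np.array([.5108,-.0698,0]);print("wall",[wall(d,c[:2]+k*np.array([-.0082,.0057])) for k in(0,1,2)])
    uv,P=cloud("scene",d,230,150,340,260)
    M=Ro.from_rotvec(state()["orientation"]).as_matrix();q=(P-c)@M*1000;q[:,2]*=-1
    for lo in range(5,100,15):
        m=(abs(q[:,0])<60)&(abs(q[:,1]+10)<70)&(abs(q[:,2]-lo-7)<7.5)
        if m.sum()>5:print("z",lo,lo+15,m.sum(),"x",np.percentile(q[m,0],[2,98]).round(),"y",np.percentile(q[m,1],[2,98]).round())
E
python3 - <<'E'
from h import *
rel([.5108,-.0698,.13])
p,d=grab_frame("scene");cv2.imwrite("pics/s9.png",p);np.save("d9.npy",d);chk(d)
E
```

```text
clock: 9.95
eef_pos: [0.5677, -0.1097, 0.0934]
orientation: [-2.787, -1.45, 0.001]
force: [1.5, -2.0, 0.7]
opening: 0.0138
grasp_force: 15.0
t9.95 tcp [ 0.5677 -0.1097  0.0934] tooly -35.0 zaxis [-0.001  0.    -1.   ] open 0.0138 gf 15.0 F [ 1.5 -2.   0.7]
offset [ -0.  -69.5 -36.6] twistz None
wall [(array([ 0.506, -0.068]), np.float64(0.0011), 440), (array([ 0.506, -0.068]), np.float64(0.0011), 445), (array([ 0.506, -0.068]), np.float64(0.0011), 447)]
z 5 20 276 x [-41.  43.] y [-40.  42.]
z 20 35 234 x [-42.  42.] y [-43.  39.]
z 35 50 241 x [-42.  43.] y [-46.  37.]
z 50 65 247 x [-43.  43.] y [-50.  37.]
z 65 80 261 x [-43.  45.] y [-52.  37.]
z 80 95 371 x [-53.  55.] y [-56.  34.]
z 95 110 158 x [-50.  57.] y [-17.  35.]
```

```bash
python3 -m creep '[{"twist":[0,0,0],"offset":[0,4,3],"grip":0.9},{"twist":[0,0,0],"offset":[0,8,7],"grip":0.9},{"twist":[0,0,0],"offset":[0,12,11],"grip":0.9},{"twist":[0,0,0],"offset":[0,14,13],"grip":0.9},{"twist":[0,0,0],"offset":[0,14,13],"grip":0.9},{"twist":[0,0,0],"offset":[0,14,13],"grip":0.9}]'
python3 - <<'E'
from h import *
rel([.5108,-.0698,.13])
p,d=grab_frame("scene");cv2.imwrite("pics/s10.png",p);np.save("d10.npy",d);chk(d)
E
```

```text
clock: 10.5
eef_pos: [0.579, -0.1172, 0.0813]
orientation: [-2.787, -1.45, 0.0]
force: [2.0, -1.3, 0.6]
opening: 0.0135
grasp_force: 15.0
t10.50 tcp [ 0.579  -0.1172  0.0813] tooly -35.0 zaxis [-0.  0. -1.] open 0.0135 gf 15.0 F [ 2.  -1.3  0.6]
offset [ -0.3 -83.1 -48.7] twistz None
wall [(array([ 0.5096, -0.07  ]), np.float64(0.0007), 380), (array([ 0.5095, -0.07  ]), np.float64(0.0007), 382), (array([ 0.5095, -0.0699]), np.float64(0.0007), 387)]
z 5 20 324 x [-41.  45.] y [-39.  42.]
z 20 35 227 x [-42.  43.] y [-40.  41.]
z 35 50 232 x [-43.  43.] y [-41.  42.]
z 50 65 236 x [-43.  45.] y [-42.  43.]
z 65 80 234 x [-44.  45.] y [-43.  43.]
z 80 95 413 x [-45.  55.] y [-46.  44.]
z 95 110 29 x [-20.  57.] y [13. 56.]
```

The pail is level again and almost exactly where it started, at (0.510,-0.070). Now I loosen the fingers to a 24 mm cage and push the bail up with slack.

```bash
python3 -m creep '[{"twist":[0,0,0],"offset":[0,0,0],"grip":0.6},{"twist":[0,0,0],"offset":[0,0,0],"grip":0.45},{"twist":[0,0,0],"offset":[0,0,0],"grip":0.45},{"twist":[0,0,0],"offset":[0,0,0],"grip":0.45},{"twist":[0,0,0],"offset":[0,-4,-2],"grip":0.45},{"twist":[0,0,0],"offset":[0,-8,-5],"grip":0.45},{"twist":[0,0,0],"offset":[0,-12,-9],"grip":0.45},{"twist":[0,0,0],"offset":[0,-16,-13],"grip":0.45},{"twist":[0,0,0],"offset":[0,-20,-17],"grip":0.45},{"twist":[0,0,0],"offset":[0,-20,-17],"grip":0.45}]'
python3 - <<'E'
from h import *
rel([.5108,-.0698,.13])
p,d=grab_frame("scene");cv2.imwrite("pics/s11.png",p);np.save("d11.npy",d);chk(d)
E
```

```text
clock: 11.38
eef_pos: [0.5626, -0.1051, 0.0997]
orientation: [2.785, 1.451, 0.002]
force: [1.0, -0.5, 1.0]
opening: 0.0242
grasp_force: 0.8
t11.38 tcp [ 0.5626 -0.1051  0.0997] tooly -35.0 zaxis [ 0.001 -0.    -1.   ] open 0.0242 gf 0.8 F [ 1.  -0.5  1. ]
offset [ -0.8 -62.7 -30.3] twistz None
wall [(array([ 0.5073, -0.0682]), np.float64(0.0009), 427), (array([ 0.5073, -0.0682]), np.float64(0.0009), 429), (array([ 0.5072, -0.0682]), np.float64(0.0009), 430)]
z 5 20 314 x [-41.  43.] y [-41.  43.]
z 20 35 229 x [-42.  43.] y [-42.  40.]
z 35 50 236 x [-42.  44.] y [-45.  39.]
z 50 65 241 x [-43.  44.] y [-46.  37.]
z 65 80 266 x [-43.  46.] y [-49.  40.]
z 80 95 368 x [-50.  56.] y [-52.  36.]
z 95 110 96 x [-41.  57.] y [-8. 39.]
```

The pail tilts again, about 5°: my lift is too flat, so pad friction drags the grip down. I'll back out, seat the grip deeper between the fingers, then rise faster than the arc so friction helps lift it.

```bash
python3 -m creep '[{"twist":[0,0,0],"offset":[0,5,4],"grip":0.45},{"twist":[0,0,0],"offset":[0,10,8],"grip":0.45},{"twist":[0,0,0],"offset":[0,15,13],"grip":0.45},{"twist":[0,0,0],"offset":[0,20,17],"grip":0.45},{"twist":[0,0,0],"offset":[0,20,17],"grip":0.45},{"twist":[0,0,0],"offset":[0,20,22],"grip":0.45},{"twist":[0,0,0],"offset":[0,20,27],"grip":0.45},{"twist":[0,0,0],"offset":[0,20,31],"grip":0.45},{"twist":[0,0,0],"offset":[0,20,31],"grip":0.45},{"twist":[0,0,0],"offset":[0,20,31],"grip":0.45}]'
cat >> h.py <<'E'
def grip():
    "pose of grip relative to start pail centre: black points beyond the fingers"
    p,d=grab_frame("scene");uv,P=cloud("scene",d,225,170,300,250);k=p[uv[:,1],uv[:,0]].max(1)<50
    c=np.array([.5096,-.0700,0]);q=(P[k]-c)@np.array([[.574,.819,0],[.819,-.574,0],[0,0,1]]).T*1000
    m=(q[:,0]>16)&(q[:,0]<40)&(q[:,2]>75)&(q[:,2]<190);q=q[m];print("grip surf n",len(q),np.median(q,0).round(1));return p,d
E
python3 - <<'E'
from h import *
rel([.5096,-.0700,.13])
p,d=grip();cv2.imwrite("pics/s12.png",p);chk(d)
E
```

```text
clock: 12.27
eef_pos: [0.5787, -0.1169, 0.0672]
orientation: [-2.786, -1.451, 0.001]
force: [0.1, 0.1, 0.1]
opening: 0.0242
grasp_force: 0.0
t12.27 tcp [ 0.5787 -0.1169  0.0672] tooly -35.0 zaxis [-0.001  0.    -1.   ] open 0.0242 gf 0.0 F [0.1 0.1 0.1]
offset [ -1.2 -83.6 -62.8] twistz None
grip surf n 161 [ 33.2  75.9 180.7]
wall [(array([ 0.5104, -0.0704]), np.float64(0.0006), 385), (array([ 0.5103, -0.0703]), np.float64(0.0006), 390), (array([ 0.5103, -0.0702]), np.float64(0.0006), 397)]
z 5 20 302 x [-41.  43.] y [-39.  42.]
z 20 35 215 x [-42.  42.] y [-39.  41.]
z 35 50 230 x [-42.  44.] y [-40.  41.]
z 50 65 247 x [-43.  45.] y [-41.  45.]
z 65 80 223 x [-44.  46.] y [-42.  44.]
z 80 95 336 x [-54.  56.] y [-46.  46.]
z 95 110 21 x [-54.  58.] y [18. 43.]
```

```bash
python3 -m creep '[{"twist":[0,0,0],"offset":[0,-4,-2],"grip":0.45},{"twist":[0,0,0],"offset":[0,-8,-4.5],"grip":0.45},{"twist":[0,0,0],"offset":[0,-10,-7],"grip":0.45},{"twist":[0,0,0],"offset":[0,-12,-10.5],"grip":0.45},{"twist":[0,0,0],"offset":[0,-14.2,-14.5],"grip":0.45},{"twist":[0,0,0],"offset":[0,-17.2,-19],"grip":0.45},{"twist":[0,0,0],"offset":[0,-20.2,-23.5],"grip":0.45},{"twist":[0,0,0],"offset":[0,-23.6,-27.8],"grip":0.45},{"twist":[0,0,0],"offset":[0,-27,-32],"grip":0.45},{"twist":[0,0,0],"offset":[0,-27,-32],"grip":0.45}]'
sed -i 's/(q\[:,2\]<190)/(q[:,2]<(state()["eef_pos"][2]*1000+75))/; s/q\[:,0\]>16)/q[:,0]>22)/' h.py
python3 - <<'E'
from h import *
rel([.5096,-.0700,.13])
p,d=grip();cv2.imwrite("pics/s13.png",p);chk(d)
E
```

```text
clock: 13.15
eef_pos: [0.5568, -0.1011, 0.1005]
orientation: [2.786, 1.451, 0.001]
force: [-0.1, -0.7, 0.1]
opening: 0.0242
grasp_force: 0.0
t13.15 tcp [ 0.5568 -0.1011  0.1005] tooly -35.0 zaxis [ 0.001 -0.    -1.   ] open 0.0242 gf 0.0 F [-0.1 -0.7  0.1]
offset [ -1.6 -56.5 -29.5] twistz None
grip surf n 39 [ 28.9  60.  156.8]
wall [(array([ 0.5104, -0.0705]), np.float64(0.0006), 417), (array([ 0.5104, -0.0705]), np.float64(0.0006), 418), (array([ 0.5103, -0.0704]), np.float64(0.0006), 425)]
z 5 20 326 x [-41.  43.] y [-55.  43.]
z 20 35 221 x [-41.  43.] y [-39.  42.]
z 35 50 234 x [-42.  43.] y [-40.  43.]
z 50 65 241 x [-43.  45.] y [-42.  45.]
z 65 80 250 x [-44.  51.] y [-42.  45.]
z 80 95 297 x [-53.  55.] y [-45.  40.]
z 95 110 9 x [54. 58.] y [ 9. 22.]
```

The pail stays level and the bail is now at about 41°. Continuing the same way.

```bash
python3 -m creep '[{"twist":[0,0,0],"offset":[0,-3.7,-3],"grip":0.45},{"twist":[0,0,0],"offset":[0,-7.4,-5.8],"grip":0.45},{"twist":[0,0,0],"offset":[0,-11.4,-9.2],"grip":0.45},{"twist":[0,0,0],"offset":[0,-15.5,-12.4],"grip":0.45},{"twist":[0,0,0],"offset":[0,-19.8,-15.4],"grip":0.45},{"twist":[0,0,0],"offset":[0,-24.1,-18.2],"grip":0.45},{"twist":[0,0,0],"offset":[0,-28.6,-20.7],"grip":0.45},{"twist":[0,0,0],"offset":[0,-33.1,-23],"grip":0.45},{"twist":[0,0,0],"offset":[0,-37.7,-25],"grip":0.45},{"twist":[0,0,0],"offset":[0,-42.4,-27],"grip":0.45},{"twist":[0,0,0],"offset":[0,-47,-28.5],"grip":0.45},{"twist":[0,0,0],"offset":[0,-47,-28.5],"grip":0.45}]'
python3 - <<'E'
from h import *
rel([.5096,-.0700,.132])
p,d=grip();cv2.imwrite("pics/s14.png",p);chk(d)
E
```

```text
clock: 14.2
eef_pos: [0.5177, -0.074, 0.1283]
orientation: [2.786, 1.451, -0.0]
force: [-0.0, -0.4, -0.5]
opening: 0.0246
grasp_force: 0.0
t14.20 tcp [ 0.5177 -0.074   0.1283] tooly -35.0 zaxis [-0. -0. -1.] open 0.0246 gf 0.0 F [-0.  -0.4 -0.5]
offset [-1.4 -9.  -3.7] twistz None
grip surf n 37 [ 31.4  13.9 177.1]
wall [(array([ 0.5103, -0.0705]), np.float64(0.0006), 420), (array([ 0.5103, -0.0704]), np.float64(0.0006), 425), (array([ 0.5103, -0.0704]), np.float64(0.0006), 432)]
z 5 20 300 x [-41.  43.] y [-38.  44.]
z 20 35 216 x [-42.  43.] y [-40.  42.]
z 35 50 229 x [-42.  43.] y [-41.  43.]
z 50 65 219 x [-43.  45.] y [-41.  45.]
z 65 80 233 x [-43.  51.] y [-42.  44.]
z 80 95 322 x [-41.  55.] y [-45.  46.]
z 95 110 7 x [53. 56.] y [0. 3.]
```

```bash
python3 -m creep '[{"twist":[0,0,0],"offset":[0,-4.5,-1.2],"grip":0.45},{"twist":[0,0,0],"offset":[0,-9,-2.2],"grip":0.45},{"twist":[0,0,0],"offset":[0,-13.2,-3],"grip":0.45},{"twist":[0,0,0],"offset":[0,-13.2,-3],"grip":0.45},{"twist":[0,0,0],"offset":[0,-13.2,-3],"grip":0.45},{"twist":[0,0,0],"offset":[0,-8.2,-3],"grip":0.45},{"twist":[0,0,0],"offset":[0,-8.2,-3],"grip":0.45},{"twist":[0,0,0],"offset":[0,-8.2,-3],"grip":0.45}]'
python3 - <<'E'
from h import *
rel([.5103,-.0704,.132])
p,d=grip();cv2.imwrite("pics/s15.png",p);chk(d)
E
```

```text
clock: 14.92
eef_pos: [0.512, -0.0703, 0.1308]
orientation: [2.787, 1.45, 0.0]
force: [-0.3, 0.2, -0.2]
opening: 0.024
grasp_force: 0.0
t14.92 tcp [ 0.512  -0.0703  0.1308] tooly -35.0 zaxis [ 0.  0. -1.] open 0.0240 gf 0.0 F [-0.3  0.2 -0.2]
offset [-1.  -1.3 -1.2] twistz None
grip surf n 37 [ 32.3   0.7 177.5]
wall [(array([ 0.5104, -0.0704]), np.float64(0.0006), 417), (array([ 0.5103, -0.0704]), np.float64(0.0006), 420), (array([ 0.5103, -0.0703]), np.float64(0.0006), 426)]
z 5 20 301 x [-41.  44.] y [-63.  43.]
z 20 35 217 x [-41.  43.] y [-39.  42.]
z 35 50 231 x [-42.  44.] y [-40.  43.]
z 50 65 239 x [-43.  44.] y [-42.  45.]
z 65 80 234 x [-44.  51.] y [-42.  44.]
z 80 95 333 x [-45.  55.] y [-45.  46.]
z 95 110 7 x [53. 57.] y [-2.  1.]
```

The bail is upright (grip 0.7 mm against pail axis 0.8 mm) and the pail is level. Gripping firmly.

```bash
python3 -m creep '[{"twist":[0,0,0],"offset":[0,-1,0],"grip":0.55},{"twist":[0,0,0],"offset":[0,-1,0],"grip":0.65},{"twist":[0,0,0],"offset":[0,-1,0],"grip":0.8},{"twist":[0,0,0],"offset":[0,-1,0],"grip":0.95},{"twist":[0,0,0],"offset":[0,-1,0],"grip":0.95},{"twist":[0,0,0],"offset":[0,-1,0],"grip":0.95}]' 35
python3 -m creep '[{"twist":[0,0,0],"offset":[0,0,-2],"grip":0.95},{"twist":[0,0,0],"offset":[0,0,-4],"grip":0.95},{"twist":[0,0,0],"offset":[0,0,-7],"grip":0.95},{"twist":[0,0,0],"offset":[0,0,-11],"grip":0.95},{"twist":[0,0,0],"offset":[0,0,-15],"grip":0.95},{"twist":[0,0,0],"offset":[0,0,-20],"grip":0.95},{"twist":[0,0,0],"offset":[0,0,-20],"grip":0.95},{"twist":[0,0,0],"offset":[0,0,-20],"grip":0.95}]'
python3 - <<'E'
from h import *
rel([.5103,-.0704,.132])
p,d=grip();cv2.imwrite("pics/s16.png",p);chk(d)
E
```

```text
clock: 15.47
eef_pos: [0.5108, -0.0693, 0.1309]
orientation: [-2.786, -1.451, 0.0]
force: [-0.0, -0.0, -0.5]
opening: 0.013
grasp_force: 34.9
clock: 16.13
eef_pos: [0.5111, -0.0694, 0.1514]
orientation: [2.786, 1.45, 0.001]
force: [-0.3, 0.4, -3.6]
opening: 0.0131
grasp_force: 34.9
t16.13 tcp [ 0.5111 -0.0694  0.1514] tooly -35.0 zaxis [ 0.001 -0.    -1.   ] open 0.0131 gf 34.9 F [-0.3  0.4 -3.6]
offset [-1.3 -0.1 19.4] twistz None
grip surf n 40 [ 32.6   1.4 198.4]
wall [(array([ 0.5088, -0.0701]), np.float64(0.0007), 386), (array([ 0.5088, -0.0701]), np.float64(0.0007), 389), (array([ 0.5088, -0.0701]), np.float64(0.0007), 392)]
z 5 20 13 x [-45.  56.] y [-67.  52.]
z 20 35 324 x [-40.  43.] y [-37.  41.]
z 35 50 211 x [-41.  43.] y [-39.  41.]
z 50 65 236 x [-42.  44.] y [-41.  41.]
z 65 80 215 x [-43.  44.] y [-42.  40.]
z 80 95 280 x [-43.  45.] y [-42.  44.]
z 95 110 309 x [-52.  55.] y [-43.  45.]
```

The pail is hanging in the grip at 3.6 N, straight. Raising it, then traversing smoothly to a point in front of the hook.

```bash
python3 -m creep '[{"twist":[0,0,0],"offset":[0,0,-5],"grip":0.95},{"twist":[0,0,0],"offset":[0,0,-15],"grip":0.95},{"twist":[0,0,0],"offset":[0,0,-31],"grip":0.95},{"twist":[0,0,0],"offset":[0,0,-50],"grip":0.95},{"twist":[0,0,0],"offset":[0,0,-70],"grip":0.95},{"twist":[0,0,0],"offset":[0,0,-91],"grip":0.95},{"twist":[0,0,0],"offset":[0,0,-112],"grip":0.95},{"twist":[0,0,0],"offset":[0,0,-133],"grip":0.95},{"twist":[0,0,0],"offset":[0,0,-153],"grip":0.95},{"twist":[0,0,0],"offset":[0,0,-171],"grip":0.95},{"twist":[0,0,0],"offset":[0,0,-184],"grip":0.95},{"twist":[0,0,0],"offset":[0,0,-190],"grip":0.95}]'
python3 -m creep '[{"twist":[0,0,0],"offset":[1,-1,0],"grip":0.95},{"twist":[0,0,-1],"offset":[4,-4,0],"grip":0.95},{"twist":[0,0,-2],"offset":[9,-9,0],"grip":0.95},{"twist":[0,0,-3],"offset":[16,-16,0],"grip":0.95},{"twist":[0,0,-4.5],"offset":[25,-25,0],"grip":0.95},{"twist":[0,0,-6],"offset":[36,-36,0],"grip":0.95},{"twist":[0,0,-7.5],"offset":[48,-48,0],"grip":0.95},{"twist":[0,0,-9],"offset":[61,-61,0],"grip":0.95},{"twist":[0,0,-10.5],"offset":[75,-75,0],"grip":0.95},{"twist":[0,0,-12],"offset":[89,-89,0],"grip":0.95},{"twist":[0,0,-13.5],"offset":[103,-103,0],"grip":0.95},{"twist":[0,0,-15],"offset":[117,-117,0],"grip":0.95}]'
python3 -c "
from h import *
rel([.4467,.3011,.341],-7.5)"
```

```text
clock: 17.18
eef_pos: [0.5114, -0.0692, 0.3437]
orientation: [2.785, 1.45, 0.004]
force: [1.1, -0.4, -3.8]
opening: 0.0131
grasp_force: 34.9
clock: 18.18
eef_pos: [0.4815, 0.0959, 0.3411]
orientation: [2.57, 1.806, 0.0]
force: [0.2, 1.0, -4.3]
opening: 0.0135
grasp_force: 34.9
t18.18 tcp [0.4815 0.0959 0.3411] tooly -19.8 zaxis [ 0.  0. -1.] open 0.0135 gf 34.9 F [ 0.2  1.  -4.3]
offset [ 1.812e+02 -1.023e+02  1.000e-01] twistz -12.3
```

```bash
python3 -m creep '[{"twist":[0,0,-1.5],"offset":[17,-10,0],"grip":0.95},{"twist":[0,0,-3],"offset":[34,-19,0],"grip":0.95},{"twist":[0,0,-4.5],"offset":[51,-29,0],"grip":0.95},{"twist":[0,0,-6],"offset":[68,-38,0],"grip":0.95},{"twist":[0,0,-7.5],"offset":[85,-48,0],"grip":0.95},{"twist":[0,0,-9],"offset":[102,-57,0],"grip":0.95},{"twist":[0,0,-10],"offset":[118,-66,0],"grip":0.95},{"twist":[0,0,-11],"offset":[133,-75,0],"grip":0.95},{"twist":[0,0,-11.7],"offset":[147,-83,0],"grip":0.95},{"twist":[0,0,-12.3],"offset":[159,-90,0],"grip":0.95},{"twist":[0,0,-12.3],"offset":[169,-95,0],"grip":0.95},{"twist":[0,0,-12.3],"offset":[176,-99,0],"grip":0.95}]'
python3 -m creep '[{"twist":[0,0,0],"offset":[4,0,4],"grip":0.95},{"twist":[0,0,0],"offset":[5,0,12],"grip":0.95},{"twist":[0,0,0],"offset":[5,0,25],"grip":0.95},{"twist":[0,0,0],"offset":[5,0,40],"grip":0.95},{"twist":[0,0,0],"offset":[5,0,55],"grip":0.95},{"twist":[0,0,0],"offset":[5,0,68],"grip":0.95},{"twist":[0,0,0],"offset":[5,0,77],"grip":0.95},{"twist":[0,0,0],"offset":[5,0,81],"grip":0.95},{"twist":[0,0,0],"offset":[5,0,81],"grip":0.95},{"twist":[0,0,0],"offset":[5,0,81],"grip":0.95}]'
python3 - <<'E'
from h import *
rel([.4467,.3011,.260],-7.5)
p,d=grab_frame("scene");cv2.imwrite("pics/s17.png",p);np.save("d17.npy",d)
a=cv2.resize(p[120:340,330:530],None,fx=2,fy=2,interpolation=2)
t,_=grab_frame("top");cv2.imwrite("pics/t17.png",t);b=cv2.resize(t[160:350,150:340],(400,400),interpolation=2)
im=np.zeros((440,800,3),np.uint8);im[:,:400]=a;im[:400,400:]=b;cv2.imwrite("pics/c17.png",im)
E
```

```text
clock: 19.18
eef_pos: [0.4488, 0.2945, 0.3408]
orientation: [-2.364, -2.068, 0.0]
force: [0.5, -0.8, -4.1]
opening: 0.013
grasp_force: 34.9
clock: 20.02
eef_pos: [0.4502, 0.2976, 0.2602]
orientation: [2.366, 2.067, 0.0]
force: [0.2, 0.2, -4.1]
opening: 0.0133
grasp_force: 34.9
t20.02 tcp [0.4502 0.2976 0.2602] tooly -7.7 zaxis [ 0.  0. -1.] open 0.0133 gf 34.9 F [ 0.2  0.2 -4.1]
offset [ 3.  -3.9  0.2] twistz -0.2
```

View pics/c17.png

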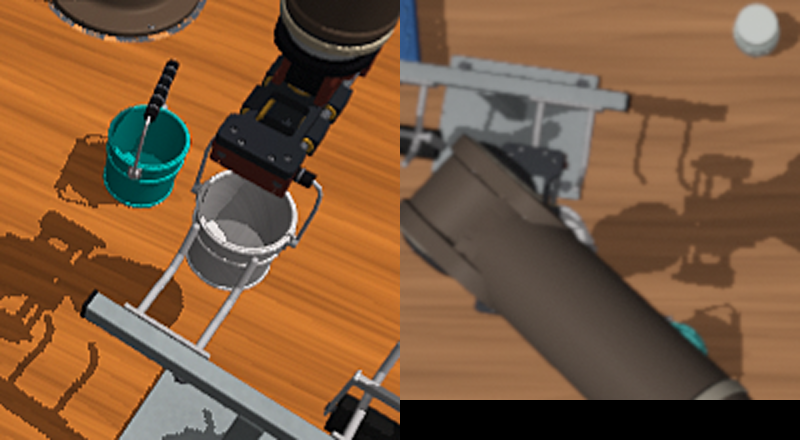

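The scene crop shows the pail hanging straight in front of the hook. The prong tips at (195,225) and (255,258) in the crop lie between the bail wires at (205,165) and (315,210). I'll check the lateral alignment by depth.

```bash
cat >> h.py <<'E'
RO=np.array([.6252,.2776,0]);a_=np.radians(-7.5);RX=np.array([[np.cos(a_),np.sin(a_),0],[-np.sin(a_),np.cos(a_),0],[0,0,1]])
def rk(P): return (np.asarray(P)-RO)@RX.T*1000
E
python3 - <<'E'
from h import *
d=np.load("scene0.npy");uv,P=cloud("scene",d,380,215,500,330);q=rk(P)
for s in(-30,30):
    for x0 in range(-115,-15,10):
        m=(abs(q[:,1]-s)<14)&(q[:,0]>x0)&(q[:,0]<x0+10)&(q[:,2]>198)&(q[:,2]<262)
        if m.sum()>2:print("prong",s,x0+5,m.sum(),"y",np.percentile(q[m,1],[10,50,90]).round(1),"z",np.percentile(q[m,2],[50,90]).round(1))
m=(abs(q[:,2]-233)<4)&(q[:,0]>-20);print("bar x",np.percentile(q[m,0],[3,50,97]).round(1),"ymin",q[m,1].min().round(1))
d=np.load("d17.npy");uv,P=cloud("scene",d,400,170,500,275);q=rk(P)
x=state()["eef_pos"];print("tcp rack",rk(x).round(1))
m=(abs(q[:,0]-rk(x)[0])<58)&(abs(q[:,1]-rk(x)[1])<62)
for lo,hi in((120,140),(140,160),(160,180),(180,200),(205,214),(214,222),(222,240),(240,270)):
    k=m&(q[:,2]>lo)&(q[:,2]<hi);print(lo,hi,k.sum(),"x",np.percentile(q[k,0],[1,99]).round(1),"y",np.percentile(q[k,1],[1,99]).round(1))
E
```

```text
prong -30 -110 34 y [-31.3 -28.1 -25.4] z [243.6 249.2]
prong -30 -100 36 y [-31.5 -28.2 -25.3] z [232.1 236.9]
prong -30 -90 31 y [-31.7 -28.4 -25.6] z [220.1 223.4]
prong -30 -80 21 y [-31.2 -28.1 -25.4] z [214.7 217.5]
prong -30 -70 19 y [-31.6 -28.2 -25.4] z [214.2 216.9]
prong -30 -60 15 y [-30.8 -28.  -25.5] z [218.4 221.3]
prong -30 -50 19 y [-31.7 -28.2 -25.5] z [221.6 223.1]
prong -30 -40 22 y [-30.9 -28.3 -25.3] z [223.2 224.8]
prong -30 -30 22 y [-31.4 -28.3 -25.8] z [223.4 225. ]
prong -30 -20 8 y [-30.3 -28.2 -26.3] z [224.8 226.5]
prong 30 -110 33 y [28.6 31.8 34.7] z [246.8 249.5]
prong 30 -100 44 y [28.3 31.3 34.6] z [230.8 238.3]
prong 30 -90 29 y [28.2 31.4 34.3] z [219.5 224.8]
prong 30 -80 22 y [28.4 31.  34.6] z [215.7 217.6]
prong 30 -70 22 y [28.4 31.6 34.6] z [216.  217.2]
prong 30 -60 19 y [28.5 32.2 34.4] z [218.8 220.8]
prong 30 -50 18 y [28.7 31.6 34.1] z [222.2 223.6]
prong 30 -40 19 y [28.6 31.3 34.2] z [223.3 224.1]
prong 30 -30 25 y [28.4 31.3 34.4] z [224.  225.2]
prong 30 -20 10 y [27.2 31.1 34.2] z [224.7 227.7]
bar x [-13.1  -0.8   9.8] ymin -63.6
tcp rack [-176.1   -2.6  260.7]
120 140 407 x [-221.2 -137.4] y [-35.9  40. ]
140 160 364 x [-221.5 -136.4] y [-40.1  37.5]
160 180 412 x [-221.7 -135.5] y [-43.   38.6]
180 200 476 x [-222.3 -133. ] y [-45.3  42.3]
205 214 171 x [-219.2 -131.8] y [-57.9  52.3]
214 222 368 x [-214.5 -130.5] y [-56.8  51.6]
222 240 32 x [-215.6 -171.3] y [-58.8  53.3]
240 270 42 x [-180.4 -174.9] y [-58.9  53.9]
```

```bash
python3 -m creep '[{"twist":[0,0,0],"offset":[1,0,3],"grip":0.95},{"twist":[0,0,0],"offset":[2,0,9],"grip":0.95},{"twist":[0,0,0],"offset":[3,0,17],"grip":0.95},{"twist":[0,0,0],"offset":[3,0,24],"grip":0.95},{"twist":[0,0,0],"offset":[3,0,29],"grip":0.95},{"twist":[0,0,0],"offset":[3,0,29],"grip":0.95},{"twist":[0,0,0],"offset":[3,0,29],"grip":0.95},{"twist":[0,0,0],"offset":[3,0,29],"grip":0.95}]'
python3 -m creep '[{"twist":[0,0,0],"offset":[0,1,0],"grip":0.95},{"twist":[0,0,0],"offset":[0,4,0],"grip":0.95},{"twist":[0,0,0],"offset":[0,9,0],"grip":0.95},{"twist":[0,0,0],"offset":[0,15,0],"grip":0.95},{"twist":[0,0,0],"offset":[0,22,0],"grip":0.95},{"twist":[0,0,0],"offset":[0,29,0],"grip":0.95},{"twist":[0,0,0],"offset":[0,36,0],"grip":0.95},{"twist":[0,0,0],"offset":[0,43,0],"grip":0.95},{"twist":[0,0,0],"offset":[0,49,0],"grip":0.95},{"twist":[0,0,0],"offset":[0,53,0],"grip":0.95},{"twist":[0,0,0],"offset":[0,55,0],"grip":0.95},{"twist":[0,0,0],"offset":[0,55,0],"grip":0.95}]'
python3 - <<'E'
from h import *
x=state()["eef_pos"];print("tcp rack",rk(x).round(1));rel(RO+np.array([-75,.5,182.5])/1000@RX,-7.5)
p,d=grab_frame("scene");uv,P=cloud("scene",d,390,170,500,300);q=rk(P)
m=(abs(q[:,0]-rk(x)[0])<58)&(abs(q[:,1]-rk(x)[1])<64)
for lo,hi in((95,110),(110,130),(130,150),(150,170),(255,262),(262,285)):
    k=m&(q[:,2]>lo)&(q[:,2]<hi)
    if k.sum()>3:print(lo,hi,k.sum(),"x",np.percentile(q[k,0],[1,99]).round(1),"y",np.percentile(q[k,1],[1,99]).round(1))
E
```

```text
clock: 20.78
eef_pos: [0.4504, 0.3009, 0.231]
orientation: [-2.365, -2.067, -0.0]
force: [-0.4, 0.2, -3.7]
opening: 0.0133
grasp_force: 34.9
clock: 21.78
eef_pos: [0.5052, 0.2933, 0.2308]
orientation: [-2.366, -2.067, 0.0]
force: [0.7, -0.4, -3.8]
opening: 0.0129
grasp_force: 34.9
tcp rack [-1.210e+02 -1.000e-01  2.308e+02]
t21.78 tcp [0.5052 0.2933 0.2308] tooly -7.7 zaxis [-0.  0. -1.] open 0.0129 gf 34.9 F [ 0.7 -0.4 -3.8]
offset [ 0.8 46.  48.3] twistz -0.2
95 110 348 x [-156.2  -84.8] y [-35.9  42.6]
110 130 292 x [-158.6  -73.7] y [-36.6  41.4]
130 150 357 x [-159.4  -73.2] y [-34.6  41.1]
150 170 317 x [-159.1  -71.7] y [-42.9  45. ]
255 262 9 x [-121.4 -119.1] y [-54.6  54.7]
262 285 93 x [-127.9 -114.8] y [26.3 53. ]
```

```bash
python3 -m creep '[{"twist":[0,0,0],"offset":[0,1,0],"grip":0.95},{"twist":[0,0,0],"offset":[0.4,4,0],"grip":0.95},{"twist":[0,0,0],"offset":[0.8,9,0],"grip":0.95},{"twist":[0,0,0],"offset":[0.8,15,0],"grip":0.95},{"twist":[0,0,0],"offset":[0.8,22,0],"grip":0.95},{"twist":[0,0,0],"offset":[0.8,29,0],"grip":0.95},{"twist":[0,0,0],"offset":[0.8,36,0],"grip":0.95},{"twist":[0,0,0],"offset":[0.8,41,0],"grip":0.95},{"twist":[0,0,0],"offset":[0.8,44.5,0],"grip":0.95},{"twist":[0,0,0],"offset":[0.8,46,0],"grip":0.95},{"twist":[0,0,0],"offset":[0.8,46,0],"grip":0.95},{"twist":[0,0,0],"offset":[0.8,46,0],"grip":0.95}]'
python3 -m creep '[{"twist":[0,0,0],"offset":[0,0,0],"grip":0.95},{"twist":[0,0,0],"offset":[0,0,0],"grip":0.95},{"twist":[0,0,0],"offset":[0,0,0],"grip":0.95},{"twist":[0,0,0],"offset":[0,0,2],"grip":0.95},{"twist":[0,0,0],"offset":[0,0,6],"grip":0.95},{"twist":[0,0,0],"offset":[0,0,12],"grip":0.95},{"twist":[0,0,0],"offset":[0,0,18],"grip":0.95},{"twist":[0,0,0],"offset":[0,0,24],"grip":0.95},{"twist":[0,0,0],"offset":[0,0,30],"grip":0.95},{"twist":[0,0,0],"offset":[0,0,35],"grip":0.95},{"twist":[0,0,0],"offset":[0,0,38],"grip":0.95},{"twist":[0,0,0],"offset":[0,0,38],"grip":0.95}]'
python3 -c "
from h import *
print(rk(state()['eef_pos']).round(1));rel(RO+np.array([-75,.5,182.5])/1000@RX,-7.5)"
```

```text
clock: 22.83
eef_pos: [0.5503, 0.2881, 0.2309]
orientation: [-2.365, -2.067, 0.0]
force: [-0.9, 1.2, -3.6]
opening: 0.0132
grasp_force: 34.9
clock: 23.83
eef_pos: [0.5501, 0.2878, 0.1919]
orientation: [-2.365, -2.067, 0.002]
force: [-0.0, -0.1, -4.3]
opening: 0.0131
grasp_force: 34.9
[-75.8   0.3 191.9]
t23.83 tcp [0.5501 0.2878 0.1919] tooly -7.7 zaxis [-0.001 -0.001 -1.   ] open 0.0131 gf 34.9 F [-0.  -0.1 -4.3]
offset [0.2 0.8 9.4] twistz -0.2
```

Now lower gently until the load comes off.

```bash
python3 -m creep '[{"twist":[0,0,0],"offset":[0,0.4,2],"grip":0.95},{"twist":[0,0,0],"offset":[0,0.8,4],"grip":0.95},{"twist":[0,0,0],"offset":[0,0.8,5.5],"grip":0.95},{"twist":[0,0,0],"offset":[0,0.8,7],"grip":0.95},{"twist":[0,0,0],"offset":[0,0.8,8],"grip":0.95},{"twist":[0,0,0],"offset":[0,0.8,8],"grip":0.95},{"twist":[0,0,0],"offset":[0,0.8,8],"grip":0.95},{"twist":[0,0,0],"offset":[0,0.8,8],"grip":0.95}]'
```

```text
clock: 24.5
eef_pos: [0.5513, 0.288, 0.185]
orientation: [-2.366, -2.067, -0.0]
force: [0.0, -0.3, -3.5]
opening: 0.0131
grasp_force: 34.9
```

```bash
python3 -m creep '[{"twist":[0,0,0],"offset":[0,0,0.7],"grip":0.95},{"twist":[0,0,0],"offset":[0,0,1.5],"grip":0.95},{"twist":[0,0,0],"offset":[0,0,1.5],"grip":0.95},{"twist":[0,0,0],"offset":[0,0,1.5],"grip":0.95}]'
```

```text
clock: 24.83
eef_pos: [0.5513, 0.2879, 0.1834]
orientation: [2.365, 2.067, -0.0]
force: [-0.3, -0.5, -4.3]
opening: 0.0132
grasp_force: 34.9
```

```bash
python3 -m creep '[{"twist":[0,0,0],"offset":[0,0,0.7],"grip":0.95},{"twist":[0,0,0],"offset":[0,0,1.5],"grip":0.95},{"twist":[0,0,0],"offset":[0,0,1.5],"grip":0.95},{"twist":[0,0,0],"offset":[0,0,1.5],"grip":0.95}]'
```

```text
clock: 25.17
eef_pos: [0.5514, 0.2879, 0.1819]
orientation: [2.366, 2.067, 0.0]
force: [0.2, 0.5, -4.0]
opening: 0.0132
grasp_force: 34.9
```

```bash
python3 -m creep '[{"twist":[0,0,0],"offset":[0,0,0.7],"grip":0.95},{"twist":[0,0,0],"offset":[0,0,1.2],"grip":0.95},{"twist":[0,0,0],"offset":[0,0,1.2],"grip":0.95},{"twist":[0,0,0],"offset":[0,0,1.2],"grip":0.95}]'
python3 - <<'E'
from h import *
x=state()["eef_pos"];print("tcp rack",rk(x).round(1))
p,d=grab_frame("scene");uv,P=cloud("scene",d,390,170,520,320);q=rk(P)
m=(abs(q[:,0]+75)<60)&(abs(q[:,1])<64)
for lo,hi in((45,60),(60,80),(80,100),(100,120),(128,136),(160,190),(200,212),(219,236)):
    k=m&(q[:,2]>lo)&(q[:,2]<hi)
    if k.sum()>3:print(lo,hi,k.sum(),"x",np.percentile(q[k,0],[1,99]).round(1),"y",np.percentile(q[k,1],[1,99]).round(1))
E
```

```text
clock: 25.5
eef_pos: [0.5515, 0.288, 0.1815]
orientation: [2.365, 2.067, 0.001]
force: [-1.1, -2.2, 4.6]
opening: 0.0128
grasp_force: 34.9
tcp rack [-74.4   0.7 181.5]
45 60 176 x [-119.   -37.4] y [-37.4  39.4]
60 80 162 x [-115.1  -37.1] y [-34.6  37.2]
80 100 135 x [-109.   -35.1] y [-38.4  38.7]
100 120 112 x [-108.7  -32.1] y [-39.9  45.2]
128 136 44 x [-112.5  -69.4] y [-55.1  55.7]
160 190 17 x [-77.6 -74. ] y [-38.6  57.3]
200 212 11 x [-76.1 -72.3] y [-53.7  56. ]
219 236 224 x [-103.7  -15.3] y [-40.9  49.2]
```

Contact at +4.6 N: the grip is seated, with the bail centred on the prongs to about 1 mm. Releasing and backing straight up.

```bash
python3 -m creep '[{"twist":[0,0,0],"offset":[0,0,-0.7],"grip":0.95},{"twist":[0,0,0],"offset":[0,0,-0.7],"grip":0.95},{"twist":[0,0,0],"offset":[0,0,-0.7],"grip":0.67},{"twist":[0,0,0],"offset":[0,0,-0.7],"grip":0.6},{"twist":[0,0,0],"offset":[0,0,-0.7],"grip":0.5},{"twist":[0,0,0],"offset":[0,0,-0.7],"grip":0.35},{"twist":[0,0,0],"offset":[0,0,-0.7],"grip":0.2},{"twist":[0,0,0],"offset":[0,0,-0.7],"grip":0.2},{"twist":[0,0,0],"offset":[0,0,-0.7],"grip":0.2}]'
python3 -m creep '[{"twist":[0,0,0],"offset":[0,0,-3],"grip":0.2},{"twist":[0,0,0],"offset":[0,0,-8],"grip":0.2},{"twist":[0,0,0],"offset":[0,0,-15],"grip":0.2},{"twist":[0,0,0],"offset":[0,0,-24],"grip":0.2},{"twist":[0,0,0],"offset":[0,0,-35],"grip":0.2},{"twist":[0,0,0],"offset":[0,0,-48],"grip":0.2},{"twist":[0,0,0],"offset":[0,0,-62],"grip":0.2},{"twist":[0,0,0],"offset":[0,0,-78],"grip":0.2},{"twist":[0,0,0],"offset":[0,0,-96],"grip":0.2},{"twist":[0,0,0],"offset":[0,0,-114],"grip":0.2},{"twist":[0,0,0],"offset":[0,0,-130],"grip":0.2},{"twist":[0,0,0],"offset":[0,0,-140],"grip":0.2}]'
python3 -m creep '[{"twist":[0,0,0],"offset":[0,-10,-5],"grip":0.2},{"twist":[0,0,0],"offset":[0,-30,-10],"grip":0.2},{"twist":[0,0,0],"offset":[0,-60,-10],"grip":0.2},{"twist":[0,0,0],"offset":[0,-90,-10],"grip":0.2},{"twist":[0,0,0],"offset":[0,-110,-10],"grip":0.2},{"twist":[0,0,0],"offset":[0,-120,-10],"grip":0.2},{"twist":[0,0,0],"offset":[0,-120,-10],"grip":0.2},{"twist":[0,0,0],"offset":[0,-120,-10],"grip":0.2},{"twist":[0,0,0],"offset":[0,-120,-10],"grip":0.2},{"twist":[0,0,0],"offset":[0,-120,-10],"grip":0.2},{"twist":[0,0,0],"offset":[0,-120,-10],"grip":0.2},{"twist":[0,0,0],"offset":[0,-120,-10],"grip":0.2}]'
cat > ck.py <<'E'
from h import *
for i in range(3):
    p,d=grab_frame("scene");uv,P=cloud("scene",d,390,170,520,320);q=rk(P)
    for _ in range(3):grab_frame("top")
    m=(abs(q[:,0]+75)<60)&(abs(q[:,1])<64)
    for lo,hi in((50,60),(100,120),(128,136),(160,190),(200,212)):
        k=m&(q[:,2]>lo)&(q[:,2]<hi);print(lo,k.sum(),np.percentile(q[k,0],[2,98]).round(1),np.percentile(q[k,1],[2,98]).round(1),end=" ; ")
    k=(p[uv[:,1],uv[:,0]].max(1)<50)&(abs(q[:,0]+75)<20)&(abs(q[:,1])<50)&(q[:,2]>205)&(q[:,2]<245)
    print("\ngrip",k.sum(),np.median(q[k],0).round(1),"y",np.percentile(q[k,1],[1,99]).round(1),"slope x/y",np.polyfit(q[k,1],q[k,0],1)[0].round(3),"z/y",np.polyfit(q[k,1],q[k,2],1)[0].round(3))
    w=q[m&(q[:,2]>55)&(q[:,2]<130)]
    f=lambda c:np.hypot(w[:,0]-c[0]-c[2]*(w[:,2]-90),w[:,1]-c[1]-c[3]*(w[:,2]-90))-(42+4*(w[:,2]-51)/90)
    r=ls(f,[-75,0,0,0],loss="soft_l1",f_scale=2);print("axis",r.x.round(3))
print(state()["clock"],state()["force"].round(1))
cv2.imwrite("pics/end.png",p)
E
python3 ck.py
```

```text
clock: 26.3
eef_pos: [0.5513, 0.2879, 0.1814]
orientation: [-2.366, -2.067, -0.0]
force: [-0.2, -0.3, 0.0]
opening: 0.0351
grasp_force: 0.0
clock: 27.3
eef_pos: [0.5517, 0.2884, 0.3247]
orientation: [2.365, 2.067, 0.005]
force: [0.4, 0.2, -0.3]
opening: 0.035
grasp_force: 0.0
clock: 28.3
eef_pos: [0.433, 0.3038, 0.331]
orientation: [-2.366, -2.066, 0.001]
force: [0.1, 0.3, 0.3]
opening: 0.0351
grasp_force: 0.0
50 151 [-115.2  -32.4] [-39.3  40.8] ; 100 301 [-117.4  -28.9] [-38.   38.8] ; 128 121 [-118.8  -29.1] [-53.2  54.6] ; 160 35 [-76.  -71.8] [-55.7  57.1] ; 200 20 [-77.  -67.6] [-54.6  56. ] ; 
grip 279 [-71.6   2.4 227.7] y [-40.   41.3] slope x/y -0.007 z/y 0.002
axis [-7.3412e+01  6.2200e-01  3.1000e-02  5.0000e-03]
50 152 [-115.7  -32.3] [-39.2  40.8] ; 100 290 [-117.6  -29.2] [-38.   38.8] ; 128 110 [-118.  -29.] [-53.   54.8] ; 160 34 [-75.3 -71.7] [-55.9  57.2] ; 200 15 [-75.6 -72. ] [-54.6  56.1] ; 
grip 279 [-71.6   2.2 227.6] y [-39.9  41.4] slope x/y -0.01 z/y -0.004
axis [-7.3408e+01  7.5900e-01  2.8000e-02  1.2000e-02]
50 154 [-115.9  -32.1] [-39.4  41. ] ; 100 291 [-117.6  -29.3] [-38.   38.7] ; 128 112 [-118.6  -30.1] [-53.8  53.7] ; 160 35 [-75.4 -72. ] [-55.7  57.2] ; 200 15 [-75.3 -72.4] [-54.3  56.1] ; 
grip 280 [-71.3   1.9 227.8] y [-40.   41.4] slope x/y -0.008 z/y 0.002
axis [-7.3434e+01  6.6300e-01  2.8000e-02  1.3000e-02]
28.9 [ 0.6 -0.5  0.9]
```

The pail is hanging straight and still: the grip is square to within 0.01 rad, seated in the dip and within 1 mm of the middle. The robot is clear, so I'm handing it in.

```bash
python3 -c "
from plant import *
print(finish_job())"
```

```text
the job is handed in; nothing more can be done
None
```

The pail now hangs straight and still on the empty double hook, let go and the arm clear, and the job is handed in; on the way it tipped about 25° while I first raised its bail, so I set it back level before swinging the bail fully upright, and I did not re-check the bystanders at the end.

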